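# Rebuild the dust suction line at the sole-sanding bench

### The arm

A 6-joint arm with a two-finger parallel gripper is mounted at the origin on the work surface. World frame = base frame: x ahead of the robot, y to its left, z up, the work surface at z = 0. Lengths are in mm, angles in degrees, forces in N, time in s.
With the tool pointing down it reaches from about 300 to 850 mm from the base axis. Payload 4.2 kg.
Tool frame: the origin (TCP) lies on the centre line of the jaws, within the pads' length; the fingertips stand 14 mm ahead of it and the grasp point (between the pads) lies 5 mm behind it (env.finger_overhang is the z of the fingertips in the tool frame, in mm); z points along the fingers, y is the line along which they close (so a half turn about z gives the same grasp; the last joint's range is limited). The gripper opens to 91 mm and grips with 3 to 60 N. Pads are 32 mm wide; open, the fingers measure 118 mm over their backs; the gripper's body (76 mm by 178 mm) begins 60 mm behind the grasp point.
Start: joints at [76.031, 18.312, 89.639, -0, 72.044, -1.146], TCP at [127.614, 560.675, 227.976] pointing down, gripper open.
Joint ranges: [-177.97, 177.97], [-48.28, 115.42], [12.27, 149.76], [-77.06, 257.06], [2.81, 150.46], [-146.56, 146.56]. Speed limits (degrees/s): [147.25, 147.25, 180, 180, 180, 180].

### API

Orientations are given as [roll, pitch, yaw] about the fixed x, y, z axes, in that order (R = Rz(yaw) Ry(pitch) Rx(roll)).
In Python, from workcell import sensors, viewer, env gives the robot as it stands. The module is installed in compiled form; this text tells all that it offers.
- The arm moves only by the tool step_arm, never from a script. Its argument "plan" is one flat list of numbers, 6 for each row, row after row: the shift along the tool's x, y, z in cm, then the turn, a rotation vector about the tool's x, y, z in rad. In form: [x, y, z, wx, wy, wz, x, y, z, wx, wy, wz, ...]. A call has 1 to 5 rows; each row shifts and turns the commanded pose from where the row before left it, along the tool's axes as they then stand; what a row does not reach is not made up. A row lasts 1/12 s, in which the tool goes at most 41.7 mm and 7.16 degrees, less where a joint would pass 70% of its speed; a pose out of reach is approached as far as the arm can. A call is refused whole if a number of a shift passes 4.17 or a number of a turn 0.125, either way. A call with a gripper value outside its range is refused whole. "hand" is the finger opening in cm, from 0 to 9.12, set as the call begins (left out, the last holds). The fingers move at their own pace and stop on an object; "newtons" is the grip in N (left out, the last holds). Time passes only in rows, so rows that do not move let the fingers close. It gives the time, the measured TCP pose, the force, the opening and the grip force at its end, in the units of the state.
- sensors.state(): the state, without advancing time (a new reading comes with each control period).
- viewer.grab_frame(name): name is "side" or "top"; returns a dict with "img" (400x640x3 uint8, red, green, blue), "fx", "fy", "cx", "cy" (pixels), "k1" (the pictures are not rectified: a ray, as slopes to the right and down, at radius r is drawn at 1 + k1 r^2 times it, then the intrinsics apply), "position" and "attitude" of the camera in the world. Camera axes: x right, y down, z forward; pixel columns grow to the right and rows downward; lengths in mm; the calibration is good to about 2 mm. A picture is of the moment at which its call begins. There is no depth.
- env.job_done(): hands the job in; it is judged then, once.
Trained networks look in a picture, given as the dict that the camera call returned (one of the last four; its "shot" number tells which), for a name from the list of things; names that differ only in an ending like _2 or _b are one class to them, and where a whole thing is asked for, a point or a joint stands for the part that bears it (a point fixed in the world has none). Each returns a list of dicts, best first, with "score" (0 to 1); they miss things now and then, are a little off and sometimes report something else, mostly with a low value. They report only what shows in the picture. A call takes as long as a camera call. They do not tell look-alikes from the thing itself.
- viewer.boxes_of(name, picture): "location" ([column, row] in pixels, amid what is visible of it).
- viewer.pinpoint(name, picture): "location" ([column, row] in pixels: a listed point, or the origin of a listed thing).
The state is a dict: "time_s": time; "qpos": joint angles; "qvel": joint speeds; "effort": joint torques, N m; "ee_pos": TCP position; "ee_rot": TCP orientation; "force": force on the tool from outside, world axes, zero at the start; "torque": the same for the moment, N m; "gripper_width": finger opening in mm; "gripper_force": force on a finger pad.
Only numpy, scipy, OpenCV 4.12 (cv2) and the standard library are available. Lean on these libraries where they do the work, as an engineer would, in place of code of your own. Each camera call takes 0.05 s, during which the arm holds its last target. There are 200 camera calls.

### The job

Get the dust suction at the wooden-sole bench running again: swing the dust cover right round off the port, stand the filter canister on the port with its foot flange flat down over both pegs, and snap every loose pipe clip on the bench fully down over a pipe joint of its own, between the two collars. Only when all that is done, flip the switch lever right over to its other side. Leave the soles and the sanding block where they are.

Things in the scene. Friction and masses are not known exactly. Their poses are not given: they have to be found in the camera images.
- line: fixed suction line: a grey port block and a bare aluminium pipe (40 mm dia) running level out of it along y to an end bracket; x points away from the robot. Origin on the bench. Block 150 x 150 x 100 mm tall, centred at y +170 mm; pipe from y +95 to -240 mm, its axis 75 mm above the bench; bracket 70 x 30 x 105 mm at y -255
- port (a point): centre of the round suction port (44 mm dia) in the flat top of the port block, 100 mm above the bench, axes as the line's. Two fixed steel pegs (10 mm dia, 16 mm tall, tapered above 10 mm) stand on that top at x -45 and +45 mm, y -40 mm from this point
- cover_pin (a point): pin on which the dust cover pivots, at the height of the block's top, 48 mm to +y of the port; the pin (10 mm dia) stands 12 mm above the top
- cover (a joint): angle of the flat aluminium dust cover about its upright pin: 0 = lying centrally over the port, grows clockwise seen from above (the disc first moves towards -x of the line, then round to +y), stop at 2.7; it stays where it is left (light friction, 0.06 N m). Above 1.9 the disc is wholly clear of the filter's place
- cover_knob (a point): top centre of the cover's black upright knob (16 mm dia, 38 mm tall), on the centre of the 56 mm cover disc, 48 mm from the pin and 44 mm above the block's top
- filter: loose filter canister (0.3-0.6 kg): aluminium can 56 mm dia on a black foot flange 12 mm thick, 112 mm tall in all. Origin on the can's axis at the flange's underside, z up. Flange: x -62 to +62, y -55 to +31 mm, with two 13 mm through holes at x -45 and +45, y -40 mm. Seated, its origin lies on the port point, axes along the line's, pegs in the holes
- switch (a joint): angle of the start switch's lever: 0 = off, leaning towards -x of its base; 1.0 = on, leaning to +x; stays where left (0.06 N m of friction)
- switch_tip (a point): centre of the black ball (26 mm dia) on the end of the switch lever, 90 mm from its pivot
- switch_base: fixed base block of the switch, 70 (x) x 50 (y) x 25 mm, origin at the centre of its underside; the lever's pivot runs along its y axis 22 mm above the origin and the lever swings in its x-z plane
- sole_left: bystander: carved wooden wedge sole, 220 x 80 x 66 mm, origin under its middle
- sole_right: bystander: carved wooden wedge sole, 220 x 80 x 66 mm, origin under its middle
- sanding_block: bystander: cork sanding block 110 x 65 x 35 mm, origin under its centre
- joint1 (a point): pipe joint 1: point on the pipe's axis at y +45 mm of the line, 75 mm above the bench, in the middle of a 48 mm wide groove of bare 40 mm pipe between two raised steel collars (50 mm dia); axes as the line's
- joint2 (a point): pipe joint 2: point on the pipe's axis at y -35 mm of the line, 75 mm above the bench, in the middle of a 48 mm wide groove of bare 40 mm pipe between two raised steel collars (50 mm dia); axes as the line's
- joint3 (a point): pipe joint 3: point on the pipe's axis at y -115 mm of the line, 75 mm above the bench, in the middle of a 48 mm wide groove of bare 40 mm pipe between two raised steel collars (50 mm dia); axes as the line's
- joint4 (a point): pipe joint 4: point on the pipe's axis at y -195 mm of the line, 75 mm above the bench, in the middle of a 48 mm wide groove of bare 40 mm pipe between two raised steel collars (50 mm dia); axes as the line's
- clip1: loose grey plastic pipe clip standing on its two arms, bore down; may be absent. 38 mm wide along y (bore axis), 70 mm over its feet (x), 92 mm tall. Origin 24 mm below the bore's centre, 1.6 mm above the bench. Flat shoulder 52 x 38 mm at 56 mm above the origin; on it an upright grip rib 14 mm thick (x), 26 mm long (y), reaching up to 90 mm. The same both ways round
- clip1_bore (a point): centre of the bore of clip1, 24 mm above its origin. The sprung arms open along x and snap past the pipe's widest point when pushed straight down with about 10 N; they first touch the pipe with the bore 26 mm above its axis. Snapped on, the bore lies on the pipe's axis, and it takes about 10 N to pull the clip off
- clip2: loose grey plastic pipe clip standing on its two arms, bore down; may be absent. 38 mm wide along y (bore axis), 70 mm over its feet (x), 92 mm tall. Origin 24 mm below the bore's centre, 1.6 mm above the bench. Flat shoulder 52 x 38 mm at 56 mm above the origin; on it an upright grip rib 14 mm thick (x), 26 mm long (y), reaching up to 90 mm. The same both ways round
- clip2_bore (a point): centre of the bore of clip2, 24 mm above its origin. The sprung arms open along x and snap past the pipe's widest point when pushed straight down with about 10 N; they first touch the pipe with the bore 26 mm above its axis. Snapped on, the bore lies on the pipe's axis, and it takes about 10 N to pull the clip off
- clip3: loose grey plastic pipe clip standing on its two arms, bore down; may be absent. 38 mm wide along y (bore axis), 70 mm over its feet (x), 92 mm tall. Origin 24 mm below the bore's centre, 1.6 mm above the bench. Flat shoulder 52 x 38 mm at 56 mm above the origin; on it an upright grip rib 14 mm thick (x), 26 mm long (y), reaching up to 90 mm. The same both ways round
- clip3_bore (a point): centre of the bore of clip3, 24 mm above its origin. The sprung arms open along x and snap past the pipe's widest point when pushed straight down with about 10 N; they first touch the pipe with the bore 26 mm above its axis. Snapped on, the bore lies on the pipe's axis, and it takes about 10 N to pull the clip off
- clip4: loose grey plastic pipe clip standing on its two arms, bore down; may be absent. 38 mm wide along y (bore axis), 70 mm over its feet (x), 92 mm tall. Origin 24 mm below the bore's centre, 1.6 mm above the bench. Flat shoulder 52 x 38 mm at 56 mm above the origin; on it an upright grip rib 14 mm thick (x), 26 mm long (y), reaching up to 90 mm. The same both ways round
- clip4_bore (a point): centre of the bore of clip4, 24 mm above its origin. The sprung arms open along x and snap past the pipe's widest point when pushed straight down with about 10 N; they first touch the pipe with the bore 26 mm above its axis. Snapped on, the bore lies on the pipe's axis, and it takes about 10 N to pull the clip off
Things that resemble listed ones, but are neither listed nor needed, are in the scene too. Of the things that look like the filter, the middle-sized one is meant.

How it is judged (in metres and radians):
On the way, in this order (a step that is already met when the one before it is completed fails the run):
1. the dust cover is swung clear of the port (value of joint cover above 1.9 rad), for 0.2 s.
2. the filter is seated on the port's pegs and every clip present is snapped onto a pipe joint (horizontal distance between filter and port below 0.005 m and z of filter in the frame of port below 0.004 m and angle between filter's own z axis and vertical below 0.05 rad and angle between the x axis of filter and the x axis of line, either way round below 0.08 rad and ((distance between clip1_bore and joint1 below 0.008 m and angle between the y axis of clip1 and the y axis of line, either way round below 0.2 rad) or (distance between clip1_bore and joint2 below 0.008 m and angle between the y axis of clip1 and the y axis of line, either way round below 0.2 rad) or (distance between clip1_bore and joint3 below 0.008 m and angle between the y axis of clip1 and the y axis of line, either way round below 0.2 rad) or (distance between clip1_bore and joint4 below 0.008 m and angle between the y axis of clip1 and the y axis of line, either way round below 0.2 rad)) and ((distance between clip2_bore and joint1 below 0.008 m and angle between the y axis of clip2 and the y axis of line, either way round below 0.2 rad) or (distance between clip2_bore and joint2 below 0.008 m and angle between the y axis of clip2 and the y axis of line, either way round below 0.2 rad) or (distance between clip2_bore and joint3 below 0.008 m and angle between the y axis of clip2 and the y axis of line, either way round below 0.2 rad) or (distance between clip2_bore and joint4 below 0.008 m and angle between the y axis of clip2 and the y axis of line, either way round below 0.2 rad)) and ((distance between clip3_bore and joint1 below 0.008 m and angle between the y axis of clip3 and the y axis of line, either way round below 0.2 rad) or (distance between clip3_bore and joint2 below 0.008 m and angle between the y axis of clip3 and the y axis of line, either way round below 0.2 rad) or (distance between clip3_bore and joint3 below 0.008 m and angle between the y axis of clip3 and the y axis of line, either way round below 0.2 rad) or (distance between clip3_bore and joint4 below 0.008 m and angle between the y axis of clip3 and the y axis of line, either way round below 0.2 rad)) and ((distance between clip4_bore and joint1 below 0.008 m and angle between the y axis of clip4 and the y axis of line, either way round below 0.2 rad) or (distance between clip4_bore and joint2 below 0.008 m and angle between the y axis of clip4 and the y axis of line, either way round below 0.2 rad) or (distance between clip4_bore and joint3 below 0.008 m and angle between the y axis of clip4 and the y axis of line, either way round below 0.2 rad) or (distance between clip4_bore and joint4 below 0.008 m and angle between the y axis of clip4 and the y axis of line, either way round below 0.2 rad))), for 0.2 s.
3. the switch lever is flipped to on (value of joint switch above 0.75 rad), for 0.2 s.
At the end, for the whole second after the job is handed in: cover past 1.9 rad; filter at rest on the port (5 mm off-centre, 4 mm high, tilt 0.05, turn 0.08 rad at most); every clip present snapped on a joint (bore within 8 mm of the joint point, axis within 0.2 rad of the pipe); switch past 0.75 rad (all of step 2 and value of joint cover above 1.9 rad and value of joint switch above 0.75 rad and linear speed of filter below 0.02 m/s); the robot touches nothing.
It fails at once if the sole left is moved more than 30 mm (distance of sole_left from where it was at the start of the episode above 0.03 m).
It fails at once if the sole right is moved more than 30 mm (distance of sole_right from where it was at the start of the episode above 0.03 m).
It fails at once if the sanding block is moved more than 30 mm (distance of sanding_block from where it was at the start of the episode above 0.03 m).
Of clip1, clip2, clip3, clip4 only 2 to 4 are there at a start; the rules pass over those that are not, and their reading is None.
At some moment in a run one of filter, clip1, clip2, clip3, clip4 may be knocked a few centimetres aside while the robot is not near it.
It also fails if it takes over 210 s, if anything falls off the work surface, if the arm or the gripper's body presses on something with over 40 N, if the wrist force passes 120 N, or if a joint passes its speed limit or range.

## Working session

There is one attempt and no reset: what is moved stays moved. The work goes in short steps, Python scripts to look and compute and a tool call to move; the robot and the scene stay as the last step left them, time stands still between calls to the robot, and variables do not carry over. Pictures are saved under pics/ and viewed, at most 14 in all, crops included, and the job is handed in when it is done.

Besides the shell and the picture viewer there is one more tool, called after ">>>" by a JSON object that holds its "method" and its "body". step_arm: Moves the arm, as the interface text tells. Its arguments: {"type":"object","properties":{"plan":{"type":"array","items":{"type":"number"}},"hand":{"type":"number"},"newtons":{"type":"number"}},"required":["plan"]}

```bash
mkdir -p pics
cat > h.py <<'E'
import numpy as np, cv2
from scipy.spatial.transform import Rotation as R
from workcell import sensors, viewer, env
def rot(f):
    a=np.array(f["attitude"],float)
    return a if a.shape==(3,3) else R.from_euler('xyz',a,degrees=True).as_matrix()
def ray(f,px):
    d=np.array([(px[0]-f["cx"])/f["fx"],(px[1]-f["cy"])/f["fy"]]); u=d.copy()
    for _ in range(20): u=d/(1+f["k1"]*(u@u))
    return np.array(f["position"],float), rot(f)@np.array([u[0],u[1],1.])
def atz(f,px,z):
    p,d=ray(f,px); return p+d*(z-p[2])/d[2]
def proj(f,P):
    c=rot(f).T@(np.array(P,float)-np.array(f["position"],float)); u=c[:2]/c[2]
    u=u*(1+f["k1"]*(u@u)); return np.array([u[0]*f["fx"]+f["cx"],u[1]*f["fy"]+f["cy"]])
def tri(f1,p1,f2,p2):
    a,d=ray(f1,p1);b,e=ray(f2,p2)
    s=np.linalg.lstsq(np.stack([d,-e],1),b-a,rcond=None)[0]
    P,Q=a+s[0]*d,b+s[1]*e; return (P+Q)/2,np.linalg.norm(P-Q)
def save(f,n,crop=None,k=1):
    im=f["img"][...,::-1]
    if crop: im=im[crop[1]:crop[3],crop[0]:crop[2]]
    cv2.imwrite("pics/"+n,cv2.resize(np.ascontiguousarray(im),None,fx=k,fy=k,interpolation=cv2.INTER_CUBIC))
E
cat > a.py <<'E'
from h import *
s=viewer.grab_frame("side");t=viewer.grab_frame("top")
save(s,"s0.png",k=1.25);save(t,"t0.png",k=1.25)
for f in (s,t): print({k:np.round(v,3).tolist() for k,v in f.items() if k!="img"})
zs=dict(port=100,cover_pin=100,cover_knob=144,filter=0,switch_base=0,sole_left=0,sole_right=0,sanding_block=0,joint1=75,joint2=75,joint3=75,joint4=75,clip1=1.6,clip1_bore=25.6,line=0,switch_tip=80)
for n,z in zs.items():
  for c,f in (("s",s),("t",t)):
    for r in viewer.pinpoint(n,f)[:6]:
      print(n,c,round(r["score"],2),np.round(r["location"],1),atz(f,r["location"],z).round(0)[:2])
print(sensors.state())
E
python3 a.py
```

```text
{'fx': 473.967, 'fy': 473.967, 'cx': 314.94, 'cy': 204.645, 'k1': -0.013, 'position': [-63.231, -885.468, 1021.341], 'attitude': [-130.351, -0.149, -34.07], 'shot': 1}
{'fx': 406.006, 'fy': 406.006, 'cx': 325.304, 'cy': 189.576, 'k1': -0.09, 'position': [394.05, -24.731, 1174.744], 'attitude': [-173.002, 0.052, -89.175], 'shot': 2}
port s 0.73 [303.4 167.4] [621. 190.]
port t 0.77 [252.  152.5] [624. 178.]
port t 0.48 [310.2 166.1] [589.  20.]
cover_pin s 0.59 [300.1 156. ] [648. 252.]
cover_pin s 0.44 [297.4 158.7] [632. 244.]
cover_pin t 0.89 [227.2 148.7] [634. 246.]
cover_pin t 0.51 [205.3 222.6] [433. 297.]
cover_pin t 0.31 [242.3 149.9] [631. 205.]
cover_pin t 0.31 [442.9 137. ] [ 675. -341.]
cover_knob s 0.74 [302.2 161.7] [602. 167.]
cover_knob s 0.6 [300.3 159.2] [605. 182.]
cover_knob t 0.96 [242.7 154.9] [608. 194.]
cover_knob t 0.19 [352.2 166.2] [582. -90.]
filter s 0.81 [293.  300.2] [ 341. -187.]
filter s 0.78 [369.6 315.2] [ 481. -341.]
filter s 0.59 [408.  362.8] [ 470. -500.]
filter t 0.84 [437.4 205.3] [ 497. -350.]
filter t 0.84 [391.7 261.7] [ 333. -215.]
filter 
[... 2399 characters left out ...]
[192.7 233.4] [404. 336.]
{'time_s': 1.7, 'qpos': array([ 7.60319740e+01,  1.83119324e+01,  8.96398037e+01,  1.05481147e-03,
        7.20456883e+01, -1.14563094e+00]), 'qvel': array([-0.00082411, -0.05539468,  0.02560059,  0.01082303,  0.04615874,
        0.0522572 ]), 'effort': array([-3.06398124e-04, -4.12347436e+01, -2.32221901e+01,  7.27251917e-02,
        3.78427282e-02, -4.91606883e-06]), 'ee_pos': array([127.6003365 , 560.66238647, 227.97014474]), 'ee_rot': array([ 1.79997405e+02, -9.51761342e-04,  1.67177280e+02]), 'force': array([ 0.76192456, -0.24102823, -0.07899018]), 'torque': array([ 0.01290871, -0.03203769, -0.00524306]), 'gripper_force': 0.0, 'gripper_width': 91.4009249544979}
```

View pics/s0.png

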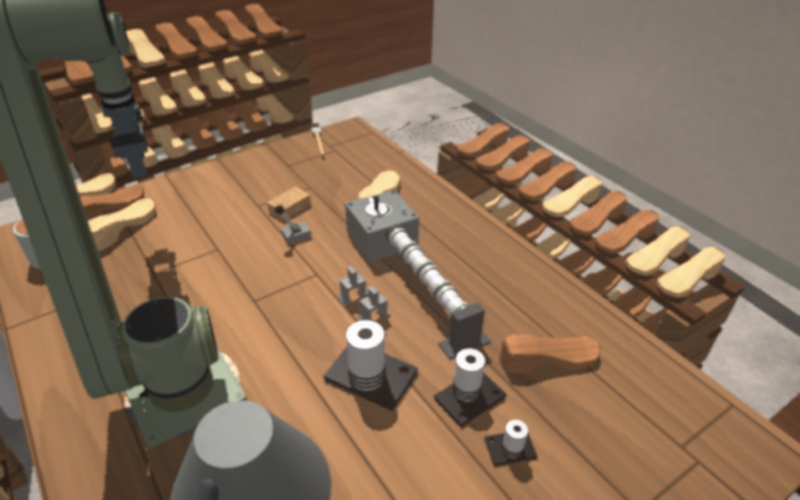

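View pics/t0.png

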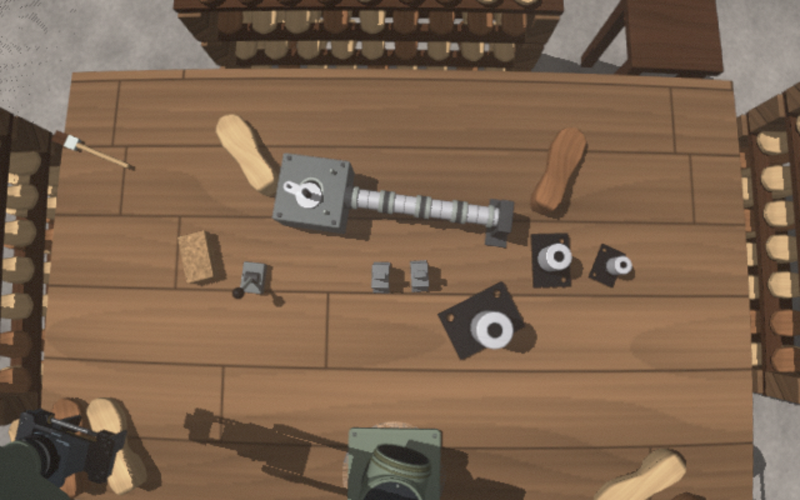

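The two views show: two clips (top view 381,277 and 420,276), three filter look-alikes with the middle-sized one at (555,258), the port block at (313,192), the switch at (252,280), soles and sanding block clear of the work.

```bash
cat > b.py <<'E'
from h import *
from scipy.optimize import least_squares
s=viewer.grab_frame("side");t=viewer.grab_frame("top")
def crop(f,c,w=48,h=36):
    x,y=int(c[0]),int(c[1]); im=np.ascontiguousarray(f["img"][y-h:y+h,x-w:x+w,::-1])
    return cv2.resize(im,(400,300),interpolation=cv2.INTER_CUBIC)
cv2.imwrite("pics/c1.png",np.vstack([np.hstack([crop(t,(252,154)),crop(t,(438,207))]),np.hstack([crop(t,(320,220)),crop(t,(202,225))])]))
# line fit
obs=[]
for f in (s,t):
    L=sorted([r["location"] for r in viewer.pinpoint("joint1",f) if r["score"]>.5 and r["location"][1]<400],key=lambda p:p[0])
    L=[p for p in L if 560<atz(f,p,75)[0]<660]
    if len(L)==4:
        for p,y in zip(L,(45,-35,-115,-195)): obs.append((f,p,(0,y,75)))
    for n,q in (("port",(0,170,100)),("cover_pin",(0,218,100)),("cover_knob",(0,170,144))):
        r=viewer.pinpoint(n,f)
        if r: obs.append((f,r[0]["location"],q))
def res(v):
    m=R.from_euler('z',v[2]).as_matrix(); return np.concatenate([proj(f,m@np.array(q,float)+[v[0],v[1],0])-p for f,p,q in obs])
o=least_squares(res,[608,30,-.12],loss='soft_l1'); print("line",o.x,np.degrees(o.x[2])); print(res(o.x).reshape(-1,2).round(1).tolist())
m=R.from_euler('z',o.x[2]).as_matrix()
for n,q in (("port",(0,170,100)),("pin",(0,218,100)),("j1",(0,45,75)),("j2",(0,-35,75)),("j3",(0,-115,75)),("j4",(0,-195,75))): print(n,(m@np.array(q,float)+[o.x[0],o.x[1],0]).round(1))
E
python3 b.py
```

```text
line [ 6.02783896e+02  2.35942472e+01 -9.40612468e-02] -5.389312455786363
[[2.1, 0.1], [-0.9, -2.7], [2.8, -0.4], [0.5, 0.4], [-0.5, 2.6], [-1.6, -0.3], [3.6, 0.2], [2.4, 6.4], [-0.2, 0.6], [-3.3, 0.3], [-3.6, 0.0], [-3.9, 2.2], [1.0, -1.1], [0.8, -1.6]]
port [618.8 192.8 100. ]
pin [623.3 240.6 100. ]
j1 [607.   68.4  75. ]
j2 [599.5 -11.3  75. ]
j3 [592.  -90.9  75. ]
j4 [ 584.5 -170.5   75. ]
```

View pics/c1.png

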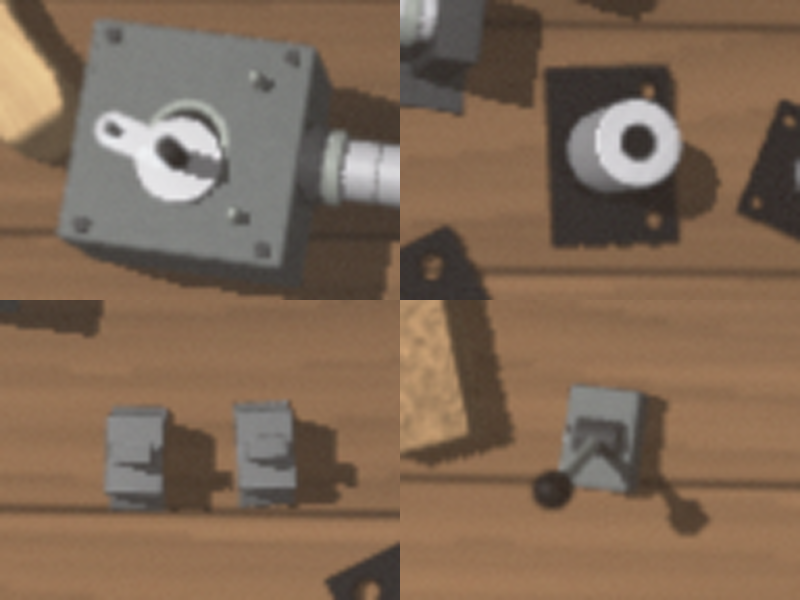

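Crops show: block top corners, two pegs (≈266.9,137.2 and 261.1,169.4 in top px), the cover near 0 with its pin left; the filter's holes to the right (-y), both clips with bore roughly along y, switch ball at (546,490 crop).

```bash
cat > c.py <<'E'
from h import *
from scipy.optimize import least_squares
s=viewer.grab_frame("side");t=viewer.grab_frame("top")
def crop(f,c,w=48,h=36):
    x,y=int(c[0]),int(c[1]); im=np.ascontiguousarray(f["img"][y-h:y+h,x-w:x+w,::-1])
    return cv2.resize(im,(400,300),interpolation=cv2.INTER_CUBIC)
cv2.imwrite("pics/c2.png",np.vstack([np.hstack([crop(s,(305,172)),crop(s,(373,310))]),np.hstack([crop(s,(290,235)),crop(s,(236,185))])]))
def fit(obs,x0):
    def res(v):
        m=R.from_euler('z',v[2]).as_matrix(); return np.concatenate([proj(f,m@np.array(q,float)+[v[0],v[1],0])-p for f,p,q in obs])
    o=least_squares(res,x0,loss='soft_l1'); print(o.x.round(2),np.degrees(o.x[2]).round(2)); print(res(o.x).reshape(-1,2).round(1).tolist()); return o.x
T=[(t,p,q) for p,q in [((227.3,122.8),(75,245,100)),((279.6,130),(75,95,100)),((271.9,182.3),(-75,95,100)),((218.9,174.9),(-75,245,100)),((266.9,137.2),(45,130,112)),((261.1,169.4),(-45,130,112)),((230.9,149.2),(0,218,112))]]
J=[]
for f in (t,s):
    L=sorted([r["location"] for r in viewer.pinpoint("joint1",f) if r["score"]>.4 and 560<atz(f,r["location"],75)[0]<660],key=lambda p:p[0])
    print(len(L)); J.append([(f,p,(0,y,75)) for p,y in zip(L,(45,-35,-115,-195))] if len(L)==4 else [])
for name,o in (("top manual",T),("top joints",J[0]),("side joints",J[1]),("all",T+J[0]+J[1])):
    if o: print(name); fit(o,[608,30,-.12])
print("filter top");F=[(t,p,q) for p,q in [((449.5,193.1),(45,-40,12)),((450.7,223.8),(-45,-40,12)),((424.8,187.3),(62,31,12)),((454.8,186.8),(62,-55,12)),((457,229.1),(-62,-55,12)),((426.5,230),(-62,31,12))]]
fit(F,[490,-345,0])
E
python3 c.py
```

```text
4
3
top manual
[ 6.0432e+02  1.5950e+01 -1.2000e-01] -6.94
[[-0.1, -0.6], [1.4, -0.9], [0.7, 0.8], [-1.0, 0.8], [-0.9, -0.2], [-0.3, 0.3], [0.3, -0.2]]
top joints
[ 6.1103e+02  1.7880e+01 -1.4000e-01] -7.83
[[0.1, 0.1], [2.8, 0.4], [-0.2, -1.5], [-2.3, 0.4]]
all
[ 6.0672e+02  1.6470e+01 -1.1000e-01] -6.35
[[-0.7, -0.6], [0.9, -1.4], [0.8, 0.3], [-1.0, 0.9], [-1.3, -0.6], [-0.4, -0.1], [0.1, -0.3], [0.5, 2.1], [3.3, 1.6], [0.5, -1.0], [-1.6, 0.1]]
filter top
[ 4.8668e+02 -3.4401e+02  3.0000e-02] 1.53
[[0.0, -0.4], [0.3, -0.1], [0.4, -0.1], [-0.5, 0.0], [-0.7, 0.4], [0.4, 0.1]]
```

View pics/c2.png

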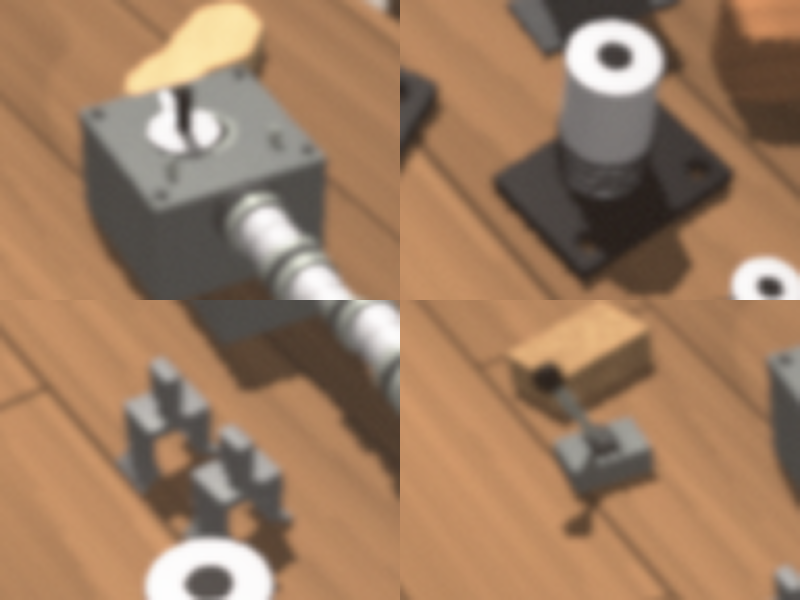

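Crops show matching side-view corners of block, filter, the two clips, and the switch ball (side 223,168) leaning to -x over its base.

```bash
cat > d.py <<'E'
from h import *
from scipy.optimize import least_squares
s=viewer.grab_frame("side");t=viewer.grab_frame("top")
def fit(obs,x0):
    def res(v):
        m=R.from_euler('z',v[2]).as_matrix(); return np.concatenate([proj(f,m@np.array(q,float)+[v[0],v[1],0])-p for f,p,q in obs])
    o=least_squares(res,x0,loss='soft_l1'); print(o.x.round(2),np.degrees(o.x[2]).round(2)); print(res(o.x).reshape(-1,2).round(1).tolist()); return o.x
k=400/96
S=[(s,(257+a/k,136+b/k),q) for a,b,q in [(85,112,(-75,245,100)),(248,68,(75,245,100)),(325,158,(75,95,100)),(158,210,(-75,95,100))]]
T=[(t,p,q) for p,q in [((227.3,122.8),(75,245,100)),((279.6,130),(75,95,100)),((271.9,182.3),(-75,95,100)),((218.9,174.9),(-75,245,100)),((266.9,137.2),(45,130,112)),((261.1,169.4),(-45,130,112)),((230.9,149.2),(0,218,112))]]
F=[(t,p,q) for p,q in [((449.5,193.1),(45,-40,12)),((450.7,223.8),(-45,-40,12)),((424.8,187.3),(62,31,12)),((454.8,186.8),(62,-55,12)),((457,229.1),(-62,-55,12)),((426.5,230),(-62,31,12)),((390+238/k,171+143/k),(0,0,112))]]
G=[(s,(325+a/k,274+b/k),q) for a,b,q in [(97,180,(-62,31,12)),(188,270,(-62,-55,12)),(330,172,(62,-55,12)),(183,245,(-45,-40,12)),(297,167,(45,-40,12)),(214,57,(0,0,112))]]
print("line S");fit(S,[605,20,-.1]);print("T+S");v=fit(T+S,[605,20,-.1])
print("filter G");fit(G,[490,-345,0]);print("F+G");fit(F+G,[490,-345,0])
print("clipA",atz(t,(304.9,221.9),2),"clipB",atz(t,(335.6,221),2))
for a,b in((168,68),(237,137)): print("rib side",atz(s,(242+a/k,199+b/k),91).round(1))
print("ball",tri(t,(190.5,234.6),s,(223,167.7)),"base",tri(t,(202.5,222.1),s,(237,183.8)),atz(t,(202.5,222.1),25))
m=R.from_euler('z',v[2]).as_matrix()
for n,q in (("port",(0,170,100)),("pin",(0,218,100)),("j1",(0,45,75)),("j2",(0,-35,75)),("j3",(0,-115,75)),("j4",(0,-195,75))): print(n,(m@np.array(q,float)+[v[0],v[1],0]).round(1))
print("disc/knob", [ (c,np.round(viewer.pinpoint("cover_knob",f)[0]["location"],1)) for c,f in (("s",s),("t",t))], atz(t,(204+178/k,118+152/k),144))
E
python3 d.py
```

```text
line S
[ 6.0256e+02  1.3120e+01 -1.4000e-01] -7.99
[[-1.0, -0.7], [-0.0, -1.1], [1.9, 0.6], [-0.2, 0.6]]
T+S
[ 6.0385e+02  1.5520e+01 -1.3000e-01] -7.23
[[0.3, -0.8], [1.7, -0.9], [0.8, 0.8], [-0.9, 0.5], [-0.6, -0.3], [-0.2, 0.2], [0.6, -0.4], [-1.8, -0.8], [-1.1, -1.5], [1.3, 0.0], [-0.5, 0.4]]
filter G
[ 4.8643e+02 -3.4592e+02  6.0000e-02] 3.26
[[-1.4, -0.3], [-0.6, 1.1], [0.9, -0.5], [1.6, -0.6], [-0.0, 0.2], [-0.1, 0.2]]
F+G
[ 4.8672e+02 -3.4493e+02  4.0000e-02] 2.16
[[0.2, -0.5], [0.7, -0.2], [0.5, 0.0], [-0.4, -0.2], [-0.1, 0.2], [0.9, 0.2], [0.1, 0.1], [-1.6, -1.0], [-1.4, 0.6], [0.7, -0.3], [0.9, -1.0], [-0.2, 0.2], [-0.3, -0.1]]
clipA [443.21186347  35.89387755   2.        ] clipB [447.09198908 -52.61112612   2.        ]
rib side [445.   33.6  91. ]
rib side [447.5 -53.3  91. ]
ball (array([399.54955772, 335.02127089, 101.29614263]), np.float64(1.2384166694622727)) base (array([437.11037504, 327.70225648,  22.57232883]), np.float64(0.6637804511697091)) [436.72766165 327.12020037  25.        ]
port [625.2 184.2 100. ]
pin [631.3 231.8 100. ]
j1 [609.5  60.2  75. ]
j2 [599.4 -19.2  75. ]
j3 [589.4 -98.6  75. ]
j4 [ 579.3 -177.9   75. ]
disc/knob [('s', array([300. , 157.5])), ('t', array([240.8, 152.3]))] [609.4333885  183.35491464 144.        ]
```

```bash
cat >> h.py <<'E'
def plan(x,y,z,yaw,n,p0=None,yaw0=None):
    st=sensors.state(); p=np.array(st["ee_pos"] if p0 is None else p0,float); a=st["ee_rot"][2] if yaw0 is None else yaw0
    dp=(np.array([x,y,z])-p)/n; d=(yaw-a+180)%360-180; rows=[]
    for i in range(n):
        r=R.from_euler('xyz',[180,0,a+d*i/n],degrees=True)
        rows+= [list((r.inv().apply(dp)/10).round(2))+[0,0,round(float(-np.radians(d/n)),3)]]
    for i in range(0,n,5): print([float(v) for r in rows[i:i+5] for v in r])
E
cat > knob.py <<'E'
from h import *
t=viewer.grab_frame("top");s=viewer.grab_frame("side")
k=400/96
print("disc",atz(t,(204+179/k,118+158/k),103).round(1),atz(s,(257+184/k,136+130/k),103).round(1))
print("knob side top",atz(s,(257+181/k,136+88/k),144).round(1),[ (round(r["score"],2),atz(f,r["location"],144).round(0)[:2]) for f in (s,t) for r in viewer.pinpoint("cover_knob",f)[:2]])
plan(613,183,200,83,16)
E
python3 knob.py
```

```text
disc [614.  190.8 103. ] [613.4 192.  103. ]
knob side top [611.4 192.  144. ] [(0.72, array([614., 172.])), (0.65, array([616., 202.]))]
[-3.48, -1.63, 0.17, 0.0, 0.0, 0.092, -3.62, -1.3, 0.17, 0.0, 0.0, 0.092, -3.72, -0.97, 0.17, 0.0, 0.0, 0.092, -3.79, -0.62, 0.17, 0.0, 0.0, 0.092, -3.83, -0.27, 0.17, 0.0, 0.0, 0.092]
[-3.84, 0.08, 0.17, 0.0, 0.0, 0.092, -3.82, 0.44, 0.17, 0.0, 0.0, 0.092, -3.76, 0.78, 0.17, 0.0, 0.0, 0.092, -3.68, 1.13, 0.17, 0.0, 0.0, 0.092, -3.56, 1.46, 0.17, 0.0, 0.0, 0.092]
[-3.41, 1.78, 0.17, 0.0, 0.0, 0.092, -3.23, 2.08, 0.17, 0.0, 0.0, 0.092, -3.03, 2.37, 0.17, 0.0, 0.0, 0.092, -2.8, 2.64, 0.17, 0.0, 0.0, 0.092, -2.54, 2.88, 0.17, 0.0, 0.0, 0.092]
[-2.27, 3.1, 0.17, 0.0, 0.0, 0.092]
```

>>> {"method": "step_arm", "body": {"plan": [-3.48, -1.63, 0.17, 0, 0, 0.092, -3.62, -1.3, 0.17, 0, 0, 0.092, -3.72, -0.97, 0.17, 0, 0, 0.092, -3.79, -0.62, 0.17, 0, 0, 0.092, -3.83, -0.27, 0.17, 0, 0, 0.092], "hand": 5, "newtons": 12}}

```text
time_s: 3.22
ee_pos: [280.2, 441.4, 219.5]
ee_rot: [180.0, -0.0, 140.6]
force: [-0.3, -0.1, 0.2]
gripper_width: 60.5
gripper_force: 0.0
```

>>> {"method": "step_arm", "body": {"plan": [-3.84, 0.08, 0.17, 0, 0, 0.092, -3.82, 0.44, 0.17, 0, 0, 0.092, -3.76, 0.78, 0.17, 0, 0, 0.092, -3.68, 1.13, 0.17, 0, 0, 0.092, -3.56, 1.46, 0.17, 0, 0, 0.092]}}

```text
time_s: 3.63
ee_pos: [432.1, 323.0, 211.1]
ee_rot: [180.0, -0.0, 114.2]
force: [0.8, 0.1, -0.4]
gripper_width: 49.8
gripper_force: 0.0
```

>>> {"method": "step_arm", "body": {"plan": [-3.41, 1.78, 0.17, 0, 0, 0.092, -3.23, 2.08, 0.17, 0, 0, 0.092, -3.03, 2.37, 0.17, 0, 0, 0.092, -2.8, 2.64, 0.17, 0, 0, 0.092, -2.54, 2.88, 0.17, 0, 0, 0.092]}}

```text
time_s: 4.05
ee_pos: [583.6, 204.5, 202.4]
ee_rot: [180.0, -0.0, 87.8]
force: [0.2, 1.0, 0.3]
gripper_width: 50.0
gripper_force: 0.0
```

>>> {"method": "step_arm", "body": {"plan": [-2.27, 3.1, 0.17, 0, 0, 0.092, 0, 0, 0, 0, 0, 0, 0, 0, 0, 0, 0, 0]}}

```text
time_s: 4.3
ee_pos: [613.5, 180.8, 199.9]
ee_rot: [-179.9, 0.0, 82.7]
force: [0.1, -0.4, 0.4]
gripper_width: 49.6
gripper_force: 0.0
```

>>> {"method": "step_arm", "body": {"plan": [1.0, 0, 1.8, 0, 0, 0, 0, 0, 2.5, 0, 0, 0, 0, 0, 2.0, 0, 0, 0, 0, 0, 1.0, 0, 0, 0, 0, 0, 0, 0, 0, 0]}}

```text
time_s: 4.72
ee_pos: [611.2, 192.7, 125.4]
ee_rot: [-179.7, 0.1, 82.9]
force: [-0.2, -0.5, 0.8]
gripper_width: 49.9
gripper_force: 0.0
```

>>> {"method": "step_arm", "body": {"plan": [0, 0, 0, 0, 0, 0, 0, 0, 0, 0, 0, 0, 0, 0, 0, 0, 0, 0, 0, 0, 0, 0, 0, 0, 0, 0, 0, 0, 0, 0], "hand": 0}}

```text
time_s: 5.13
ee_pos: [614.0, 192.3, 128.8]
ee_rot: [179.9, -0.0, 82.8]
force: [-3.5, -0.8, 1.2]
gripper_width: 19.6
gripper_force: 1.0
```

>>> {"method": "step_arm", "body": {"plan": [0, 0, 0, 0, 0, 0, 0, 0, 0, 0, 0, 0, 0, 0, 0, 0, 0, 0, 0, 0, 0, 0, 0, 0]}}

```text
time_s: 5.47
ee_pos: [613.6, 192.0, 128.4]
ee_rot: [180.0, 0.0, 82.8]
force: [-2.7, -0.8, 5.8]
gripper_width: 15.6
gripper_force: 12.0
```

```bash
cat > arc.py <<'E'
from h import *
st=sensors.state();print(st["ee_pos"],st["ee_rot"][2],st["gripper_width"],st["gripper_force"],st["force"])
pin=np.array([631.3,231.8]); yl=np.radians(-7.2); ex=np.array([np.cos(yl),np.sin(yl)]); ey=np.array([-ex[1],ex[0]])
d=st["ee_pos"][:2]-pin; th=np.arctan2(-d@ex,-d@ey); print("th0",th,np.linalg.norm(d))
a=np.radians(st["ee_rot"][2]); tx=np.array([np.cos(a),np.sin(a)]); ty=np.array([np.sin(a),-np.cos(a)])
ths=np.linspace(th,2.65,21); P=[pin+48*(-np.sin(q)*ex-np.cos(q)*ey) for q in ths]; P[0]=st["ee_pos"][:2]
rows=[[round((q-p)@tx/10,2),round((q-p)@ty/10,2),0,0,0,0] for p,q in zip(P,P[1:])]
for i in range(0,20,5): print([float(v) for r in rows[i:i+5] for v in r])
E
python3 arc.py
```

```text
[613.55727788 191.97030858 128.40285636] 82.83770663874228 15.612676905405694 12.00043112039566 [-2.71497381 -0.75774298  5.76304418]
th0 0.29341227887741034 43.60284975485991
[-0.23, -0.66, 0.0, 0.0, 0.0, 0.0, 0.26, -0.5, 0.0, 0.0, 0.0, 0.0, 0.31, -0.47, 0.0, 0.0, 0.0, 0.0, 0.37, -0.43, 0.0, 0.0, 0.0, 0.0, 0.41, -0.38, 0.0, 0.0, 0.0, 0.0]
[0.46, -0.33, 0.0, 0.0, 0.0, 0.0, 0.49, -0.28, 0.0, 0.0, 0.0, 0.0, 0.52, -0.22, 0.0, 0.0, 0.0, 0.0, 0.54, -0.15, 0.0, 0.0, 0.0, 0.0, 0.56, -0.09, 0.0, 0.0, 0.0, 0.0]
[0.56, -0.02, 0.0, 0.0, 0.0, 0.0, 0.56, 0.04, 0.0, 0.0, 0.0, 0.0, 0.55, 0.11, 0.0, 0.0, 0.0, 0.0, 0.54, 0.17, 0.0, 0.0, 0.0, 0.0, 0.51, 0.24, 0.0, 0.0, 0.0, 0.0]
[0.48, 0.3, 0.0, 0.0, 0.0, 0.0, 0.44, 0.35, 0.0, 0.0, 0.0, 0.0, 0.4, 0.4, 0.0, 0.0, 0.0, 0.0, 0.35, 0.44, 0.0, 0.0, 0.0, 0.0, 0.3, 0.48, 0.0, 0.0, 0.0, 0.0]
```

>>> {"method": "step_arm", "body": {"plan": [-0.23, -0.66, 0, 0, 0, 0, 0.26, -0.5, 0, 0, 0, 0, 0.31, -0.47, 0, 0, 0, 0, 0.37, -0.43, 0, 0, 0, 0, 0.41, -0.38, 0, 0, 0, 0]}}

```text
time_s: 5.88
ee_pos: [591.7, 205.7, 128.3]
ee_rot: [179.8, 0.0, 82.8]
force: [3.0, -4.6, 2.8]
gripper_width: 15.5
gripper_force: 12.0
```

>>> {"method": "step_arm", "body": {"plan": [0.46, -0.33, 0, 0, 0, 0, 0.49, -0.28, 0, 0, 0, 0, 0.52, -0.22, 0, 0, 0, 0, 0.54, -0.15, 0, 0, 0, 0, 0.56, -0.09, 0, 0, 0, 0]}}

```text
time_s: 6.3
ee_pos: [583.5, 232.2, 128.0]
ee_rot: [179.9, 0.1, 82.8]
force: [1.4, -4.8, 3.4]
gripper_width: 15.7
gripper_force: 12.0
```

>>> {"method": "step_arm", "body": {"plan": [0.56, -0.02, 0, 0, 0, 0, 0.56, 0.04, 0, 0, 0, 0, 0.55, 0.11, 0, 0, 0, 0, 0.54, 0.17, 0, 0, 0, 0, 0.51, 0.24, 0, 0, 0, 0]}}

```text
time_s: 6.72
ee_pos: [588.7, 260.3, 127.9]
ee_rot: [-179.5, 0.0, 82.8]
force: [-8.2, -0.2, 8.3]
gripper_width: 15.8
gripper_force: 12.0
```

>>> {"method": "step_arm", "body": {"plan": [0.48, 0.3, 0, 0, 0, 0, 0.44, 0.35, 0, 0, 0, 0, 0.4, 0.4, 0, 0, 0, 0, 0.35, 0.44, 0, 0, 0, 0, 0.1, 0.1, 0, 0, 0, 0]}}

```text
time_s: 7.13
ee_pos: [603.7, 281.6, 127.9]
ee_rot: [-179.1, -0.5, 82.7]
force: [-15.4, 13.1, 9.4]
gripper_width: 15.3
gripper_force: 12.0
```

>>> {"method": "step_arm", "body": {"plan": [0, 0, 0, 0, 0, 0, 0, 0, 0, 0, 0, 0, 0, 0, 0, 0, 0, 0], "hand": 5}}

```text
time_s: 7.38
ee_pos: [609.2, 276.0, 127.0]
ee_rot: [-179.9, 0.0, 82.9]
force: [1.0, -1.0, -0.4]
gripper_width: 32.7
gripper_force: 0.0
```

>>> {"method": "step_arm", "body": {"plan": [0, 0, -2, 0, 0, 0, 0, 0, -3, 0, 0, 0, -2, -2, -3, 0, 0, 0, -4, -4, -3, 0, 0, 0, -4, -4, 0, 0, 0, 0]}}

```text
time_s: 7.8
ee_pos: [528.0, 210.3, 231.1]
ee_rot: [179.6, -0.3, 82.9]
force: [1.6, -0.8, 0.9]
gripper_width: 49.9
gripper_force: 0.0
```

>>> {"method": "step_arm", "body": {"plan": [-4, -4, 0, 0, 0, 0, -4, -4, 0, 0, 0, 0, -4, 0, 0, 0, 0, 0, 0, 0, 0, 0, 0, 0]}}

```text
time_s: 8.13
ee_pos: [452.2, 114.0, 227.3]
ee_rot: [-179.9, 0.2, 82.6]
force: [0.1, 0.5, -0.3]
gripper_width: 49.9
gripper_force: 0.0
```

```bash
cat > e.py <<'E'
from h import *
st=sensors.state();print(st["ee_pos"],st["ee_rot"],st["force"])
s=viewer.grab_frame("side");t=viewer.grab_frame("top")
def mark(f,c,pts,w=48,h=36):
    x,y=int(c[0]),int(c[1]); k=400/(2*w); im=cv2.resize(np.ascontiguousarray(f["img"][y-h:y+h,x-w:x+w,::-1]),(400,300),interpolation=cv2.INTER_CUBIC)
    for P in pts: cv2.circle(im,tuple(((proj(f,P)-[x-w,y-h]+.5)*k).astype(int)),2,(0,0,255),-1)
    return im
m=R.from_euler('z',-7.1,degrees=True).as_matrix(); L=lambda q:m@np.array(q,float)+[603.9,15.5,0]
pts=[L(q) for q in [(75,245,100),(75,95,100),(-75,95,100),(-75,245,100),(45,130,116),(-45,130,116),(0,218,112),(0,170,100)]]
jp=[L((0,y,75)) for y in(45,-35,-115,-195)]
cv2.imwrite("pics/c3.png",np.vstack([np.hstack([mark(t,(252,154),pts),mark(s,(305,172),pts)]),np.hstack([mark(t,(345,160),jp,64,48),mark(s,(340,210),jp)])]))
E
python3 e.py
```

```text
[452.15127085 113.95500601 227.31589498] [-179.93551138    0.18439429   82.64013951] [ 0.14667516  0.50892163 -0.33969119]
```

View pics/c3.png

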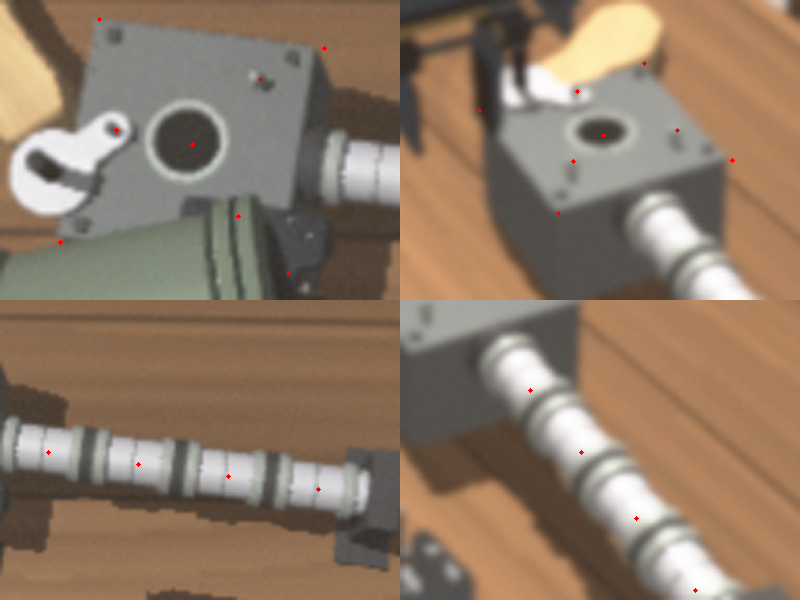

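The dust cover is swung past ~2.4 rad, port ring visible at (187,141) of the top crop; my markers sit ~1 px right/down (half-pixel crop bias), so I refit.

```bash
cat > d2.py <<'E'
src=open('d.py').read().split('print("line S")')[0]
exec(src)
h=np.array([.5,.5]); fx=lambda O:[(f,np.array(p)-h,q) for f,p,q in O]
T,S,F,G=map(fx,(T,S,F,G)); k2=400/128
T+=[(t,(204+187/k-.5,118+141/k-.5),(0,170,100))]*3; S+=[(s,(257+200/k-.5,136+130/k-.5),(0,170,100))]*3
T+=[(t,(281+a/k2-.5,112+b/k2-.5),(0,y,q)) for a,b,y,q in ((44,147,45,77),(134,160,-35,77),(223,172,-115,77),(317,187,-195,77))]
print("T");fit(T,[605,20,-.1]);print("S");fit(S,[605,20,-.1]);print("T+S");v=fit(T+S,[605,20,-.1])
print("F");fit(F,[490,-345,0]);print("G");fit(G,[490,-345,0]);print("FG");fit(F+G,[490,-345,0])
print("clipA",atz(t,(304.4,221.4),2),"clipB",atz(t,(335.1,220.5),2))
for a,b in((168,68),(237,137)): print("rib side",atz(s,(241.5+a/k,198.5+b/k),91).round(1))
print("ball",tri(t,(190.,234.1),s,(222.5,167.2)),"base",tri(t,(202.,221.6),s,(236.5,183.3)))
m=R.from_euler('z',v[2]).as_matrix()
for n,q in (("port",(0,170,100)),("j1",(0,45,75)),("j2",(0,-35,75)),("j3",(0,-115,75)),("j4",(0,-195,75))): print(n,(m@np.array(q,float)+[v[0],v[1],0]).round(1))
plan(446,37,150,90,3)
E
python3 d2.py
```

```text
T
[ 6.0646e+02  1.8440e+01 -1.2000e-01] -6.9
[[-0.5, -0.8], [1.0, -1.1], [0.4, 0.5], [-1.4, 0.6], [-1.3, -0.5], [-0.7, 0.0], [-0.1, -0.4], [0.3, 0.2], [0.3, 0.2], [0.3, 0.2], [0.3, 0.6], [0.3, 0.3], [0.7, 0.3], [-0.5, -0.6]]
S
[ 6.0212e+02  2.0180e+01 -1.4000e-01] -8.13
[[-1.5, -1.3], [-0.6, -1.6], [1.1, 0.1], [-1.0, -0.0], [0.5, 0.5], [0.5, 0.5], [0.5, 0.5]]
T+S
[ 6.0619e+02  1.8650e+01 -1.2000e-01] -6.93
[[-0.5, -0.7], [1.0, -1.1], [0.3, 0.6], [-1.4, 0.6], [-1.3, -0.4], [-0.8, 0.1], [-0.1, -0.4], [0.2, 0.2], [0.2, 0.2], [0.2, 0.2], [0.2, 0.7], [0.2, 0.4], [0.6, 0.4], [-0.6, -0.5], [-1.5, -0.8], [-0.9, -1.6], [1.6, -0.2], [0.0, 0.2], [0.8, 0.6], [0.8, 0.6], [0.8, 0.6]]
F
[ 4.8817e+02 -3.4274e+02  3.0000e-02] 1.53
[[0.1, -0.4], [0.3, -0.1], [0.4, -0.1], [-0.4, 0.0], [-0.6, 0.4], [0.4, 0.1], [-0.3, 0.1]]
G
[ 4.8639e+02 -3.4403e+02  6.0000e-02] 3.27
[[-1.3, -0.3], [-0.6, 1.0], [0.8, -0.5], [1.6, -0.6], [-0.0, 0.2], [-0.1, 0.2]]
FG
[ 4.8761e+02 -3.4326e+02  4.0000e-02] 2.14
[[0.1, -0.4], [0.7, -0.0], [0.4, 0.2], [-0.5, 0.0], [-0.2, 0.4], [0.9, 0.4], [-0.1, 0.3], [-1.2, -1.1], [-1.1, 0.5], [1.0, -0.4], [1.3, -1.1], [0.1, 0.2], [0.1, -0.2]]
clipA [444.63062959  37.365395     2.        ] clipB [448.51276501 -51.15194092   2.        ]
rib side [444.9  36.4  91. ]
rib side [447.4 -50.7  91. ]
ball (array([399.87205924, 336.69086663, 102.14166501]), np.float64(3.4211748683427468)) base (array([437.48412338, 329.51238724,  23.40141692]), np.float64(1.5883735226392997))
port [626.7 187.4 100. ]
j1 [611.6  63.3  75. ]
j2 [602.  -16.1  75. ]
j3 [592.3 -95.5  75. ]
j4 [ 582.7 -174.9   75. ]
[-2.76, 0.02, 2.57, 0.0, 0.0, -0.042, -2.76, -0.09, 2.57, 0.0, 0.0, -0.042, -2.75, -0.21, 2.57, 0.0, 0.0, -0.042]
```

>>> {"method": "step_arm", "body": {"plan": [-2.76, 0.02, 2.57, 0, 0, -0.042, -2.76, -0.09, 2.57, 0, 0, -0.042, -2.75, -0.21, 2.57, 0, 0, -0.042, 0, 0, 0, 0, 0, 0, 0, 0, 0, 0, 0, 0]}}

```text
time_s: 8.75
ee_pos: [445.2, 36.6, 148.8]
ee_rot: [-179.8, -0.0, 90.0]
force: [1.1, 0.6, 1.1]
gripper_width: 50.1
gripper_force: 0.0
```

```bash
python3 -c "
from h import *
plan(444.7,37,76,90,4)"
```

```text
[0.01, -0.01, 1.82, 0.0, 0.0, -0.0, 0.01, -0.01, 1.82, 0.0, 0.0, -0.0, 0.01, -0.01, 1.82, 0.0, 0.0, -0.0, 0.01, -0.01, 1.82, 0.0, 0.0, -0.0]
```

>>> {"method": "step_arm", "body": {"plan": [0, 0, 2.5, 0, 0, 0, 0, 0, 2.5, 0, 0, 0, 0, 0, 1.5, 0, 0, 0, 0, 0, 0.8, 0, 0, 0, 0, 0, 0, 0, 0, 0]}}

```text
time_s: 9.17
ee_pos: [445.8, 37.8, 76.4]
ee_rot: [-179.9, -0.0, 90.1]
force: [0.1, -0.0, 0.1]
gripper_width: 50.3
gripper_force: 0.0
```

>>> {"method": "step_arm", "body": {"plan": [0, 0, 0, 0, 0, 0, 0, 0, 0, 0, 0, 0, 0, 0, 0, 0, 0, 0, 0, 0, 0, 0, 0, 0, 0, 0, 0, 0, 0, 0], "hand": 0, "newtons": 40}}

```text
time_s: 9.58
ee_pos: [445.8, 36.6, 77.8]
ee_rot: [179.9, -0.0, 90.1]
force: [-1.4, 0.4, 0.3]
gripper_width: 19.5
gripper_force: 0.4
```

>>> {"method": "step_arm", "body": {"plan": [0, 0, 0, 0, 0, 0, 0, 0, 0, 0, 0, 0, 0, 0, 0, 0, 0, 0, 0, 0, 0, 0, 0, 0, 0, 0, 0, 0, 0, 0]}}

```text
time_s: 10.0
ee_pos: [445.4, 36.5, 77.1]
ee_rot: [-180.0, -0.0, 90.0]
force: [-0.9, -0.2, -1.2]
gripper_width: 13.8
gripper_force: 40.0
```

```bash
cat > f.py <<'E'
from h import *
st=sensors.state();print(st["ee_pos"],st["ee_rot"],st["gripper_width"])
s=viewer.grab_frame("side");t=viewer.grab_frame("top")
def crop(f,c,w=48,h=36):
    x,y=int(c[0]),int(c[1]); im=np.ascontiguousarray(f["img"][y-h:y+h,x-w:x+w,::-1])
    return cv2.resize(im,(400,300),interpolation=cv2.INTER_CUBIC)
cv2.imwrite("pics/c4.png",np.hstack([crop(s,(290,228)),crop(t,(320,220))]))
E
python3 f.py
```

```text
[445.389417    36.46581414  77.08024655] [-1.79993272e+02 -3.58340307e-03  9.00490548e+01] 13.801440758338396
```

View pics/c4.png

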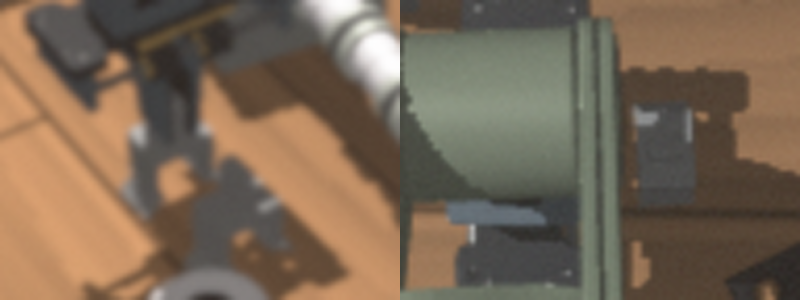

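>>> {"method": "step_arm", "body": {"plan": [0, 0, -1.5, 0, 0, 0, 0, 0, -3, 0, 0, 0, 0, 0, -3, 0, 0, 0, 0, 0, -3, 0, 0, 0, 0, 0, -2, 0, 0, 0]}}

```text
time_s: 10.52
ee_pos: [446.3, 36.6, 204.9]
ee_rot: [179.8, -0.0, 90.1]
force: [0.7, -0.6, -0.7]
gripper_width: 13.5
gripper_force: 40.0
```

```bash
python3 -c "
from h import *
plan(602,-16.1,195,83.1,6)"
```

```text
[-0.88, 2.59, 0.16, 0.0, 0.0, 0.02, -0.83, 2.61, 0.16, 0.0, 0.0, 0.02, -0.77, 2.63, 0.16, 0.0, 0.0, 0.02, -0.72, 2.64, 0.16, 0.0, 0.0, 0.02, -0.67, 2.66, 0.16, 0.0, 0.0, 0.02]
[-0.61, 2.67, 0.16, 0.0, 0.0, 0.02]
```

>>> {"method": "step_arm", "body": {"plan": [-0.88, 2.59, 0.16, 0, 0, 0.02, -0.83, 2.61, 0.16, 0, 0, 0.02, -0.77, 2.63, 0.16, 0, 0, 0.02, -0.72, 2.64, 0.16, 0, 0, 0.02, -0.67, 2.66, 0.16, 0, 0, 0.02]}}

```text
time_s: 10.93
ee_pos: [576.1, -7.8, 193.9]
ee_rot: [-180.0, -0.0, 84.3]
force: [0.2, -0.3, -0.9]
gripper_width: 13.8
gripper_force: 40.0
```

>>> {"method": "step_arm", "body": {"plan": [-0.61, 2.67, 0.2, 0, 0, 0.02, 0, 0, 1, 0, 0, 0, 0, 0, 1, 0, 0, 0, 0, 0, 0, 0, 0, 0, 0, 0, 0, 0, 0, 0]}}

```text
time_s: 11.35
ee_pos: [599.4, -15.6, 171.1]
ee_rot: [-179.8, 0.0, 83.2]
force: [-0.3, 0.0, -0.7]
gripper_width: 13.9
gripper_force: 40.0
```

```bash
cat > g.py <<'E'
import sys
from h import *
st=sensors.state();print(st["ee_pos"],st["ee_rot"],st["gripper_width"],st["force"])
s=viewer.grab_frame("side");t=viewer.grab_frame("top")
def crop(f,c,w=48,h=36):
    x,y=int(c[0]),int(c[1]); im=np.ascontiguousarray(f["img"][y-h:y+h,x-w:x+w,::-1])
    return cv2.resize(im,(400,300),interpolation=cv2.INTER_CUBIC)
P=np.array(eval(sys.argv[2]),float)
cv2.imwrite("pics/"+sys.argv[1],np.hstack([crop(s,proj(s,P)),crop(t,proj(t,P))]))
E
python3 g.py c5.png "[602,-16,100]"
```

```text
[599.41385469 -15.60959779 171.05619687] [-1.79802815e+02  2.28740268e-03  8.32075502e+01] 13.90667892454515 [-0.2796402   0.01163877 -0.66848687]
```

View pics/c5.png

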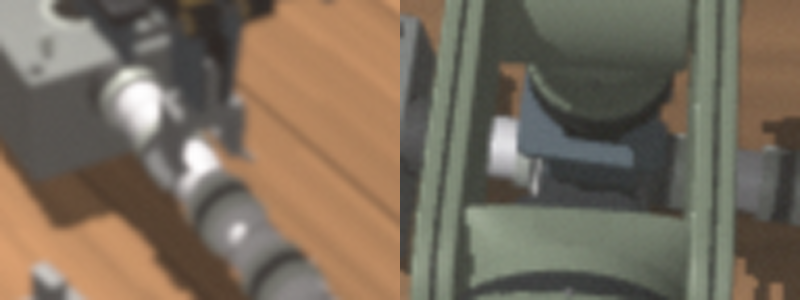

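>>> {"method": "step_arm", "body": {"plan": [0, 0.2, 1, 0, 0, 0, 0, 0, 0.7, 0, 0, 0, 0, 0, 0.4, 0, 0, 0, 0, 0, 0.4, 0, 0, 0, 0, 0, 0, 0, 0, 0]}}

```text
time_s: 11.87
ee_pos: [602.0, -15.9, 148.2]
ee_rot: [-179.9, -0.0, 83.2]
force: [-3.5, 0.8, 8.0]
gripper_width: 13.6
gripper_force: 40.0
```

>>> {"method": "step_arm", "body": {"plan": [0, 0, 0.4, 0, 0, 0, 0, 0, 0.4, 0, 0, 0, 0, 0, 0.4, 0, 0, 0, 0, 0, 0, 0, 0, 0]}}

```text
time_s: 12.2
ee_pos: [601.6, -15.9, 135.8]
ee_rot: [-179.9, -0.0, 83.2]
force: [-2.9, 1.1, 8.0]
gripper_width: 14.0
gripper_force: 40.0
```

>>> {"method": "step_arm", "body": {"plan": [0, 0, 0.4, 0, 0, 0, 0, 0, 0.4, 0, 0, 0, 0, 0, 0.2, 0, 0, 0, 0, 0, 0, 0, 0, 0]}}

```text
time_s: 12.53
ee_pos: [601.4, -16.0, 125.9]
ee_rot: [-179.8, -0.0, 83.2]
force: [-5.4, 0.5, 9.8]
gripper_width: 14.2
gripper_force: 40.0
```

>>> {"method": "step_arm", "body": {"plan": [0, 0, 0.2, 0, 0, 0, 0, 0, 0.1, 0, 0, 0, 0, 0, 0, 0, 0, 0]}}

```text
time_s: 12.78
ee_pos: [601.5, -15.9, 125.8]
ee_rot: [-179.9, -0.0, 83.2]
force: [-11.7, 0.8, 24.4]
gripper_width: 13.7
gripper_force: 40.0
```

>>> {"method": "step_arm", "body": {"plan": [0, 0, 0, 0, 0, 0, 0, 0, 0, 0, 0, 0, 0, 0, 0, 0, 0, 0, 0, 0, -1, 0, 0, 0, 0, 0, -3, 0, 0, 0], "hand": 5}}

```text
time_s: 13.2
ee_pos: [600.4, -16.1, 158.1]
ee_rot: [-179.4, 0.0, 83.2]
force: [0.9, -0.4, -0.1]
gripper_width: 44.4
gripper_force: 0.0
```

>>> {"method": "step_arm", "body": {"plan": [0, 0, -3, 0, 0, 0, -0.8, -4, 0, 0, 0, 0, -0.8, -4, 0, 0, 0, 0, -0.8, -4, 0, 0, 0, 0, -0.5, -3, 0, 0, 0, 0]}}

```text
time_s: 13.62
ee_pos: [447.8, -27.4, 192.1]
ee_rot: [-179.9, 0.0, 83.2]
force: [0.5, -0.5, 0.1]
gripper_width: 49.9
gripper_force: 0.0
```

```bash
python3 g.py c6.png "[602,-16,110]"; python3 -c "
from h import *
t=viewer.grab_frame('top');s=viewer.grab_frame('side')
for c,f in (('s',s),('t',t)): print([(c,round(r['score'],2),atz(f,r['location'],1.6).round(0)[:2],atz(f,r['location'],51).round(0)[:2]) for r in viewer.pinpoint('clip1',f)[:5]])
plan(448.0,-51,120,90,4)"
```

```text
[447.7681211  -27.38224505 192.11430127] [-1.79916270e+02  1.40053071e-02  8.31805863e+01] 49.93930941784544 [ 0.50347345 -0.52095815  0.13544373]
[('s', 0.85, array([453., -44.]), array([428., -84.])), ('s', 0.8, array([643.,  46.]), array([609.,   1.]))]
[('t', 0.72, array([617., -24.]), array([607., -24.])), ('t', 0.65, array([649., 200.]), array([638., 191.]))]
[-0.6, -0.04, 1.82, 0.0, 0.0, -0.03, -0.6, -0.06, 1.82, 0.0, 0.0, -0.03, -0.6, -0.08, 1.82, 0.0, 0.0, -0.03, -0.6, -0.09, 1.82, 0.0, 0.0, -0.03]
```

View pics/c6.png

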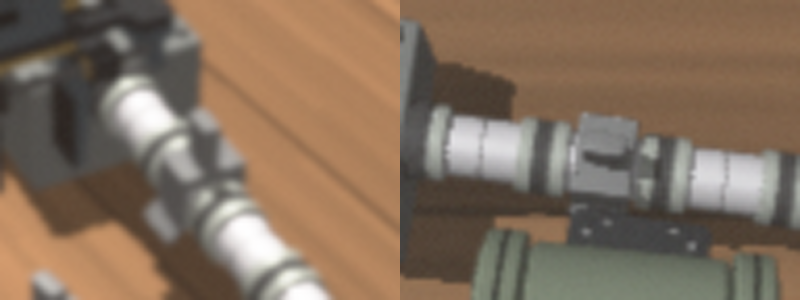

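Clip A sits snapped in groove 2. Next clip B.

>>> {"method": "step_arm", "body": {"plan": [-0.6, -0.04, 1.82, 0, 0, -0.03, -0.6, -0.06, 1.82, 0, 0, -0.03, -0.6, -0.08, 1.82, 0, 0, -0.03, -0.6, -0.09, 1.8, 0, 0, -0.03, 0, 0, 0, 0, 0, 0]}}

```text
time_s: 14.33
ee_pos: [445.3, -51.3, 116.5]
ee_rot: [-179.6, -0.0, 90.1]
force: [0.0, 0.8, -0.1]
gripper_width: 49.8
gripper_force: 0.0
```

>>> {"method": "step_arm", "body": {"plan": [0, 0, 0, 0, 0, 0]}}

```text
time_s: 14.42
ee_pos: [447.0, -51.0, 118.9]
ee_rot: [-179.9, -0.0, 90.0]
force: [0.1, -0.6, -0.3]
gripper_width: 50.1
gripper_force: 0.0
```

```bash
python3 g.py c7.png "[448,-51,50]"
```

```text
[447.04551161 -51.00630798 118.91912251] [-1.79900899e+02 -3.04326480e-02  8.99834479e+01] 50.08178434216339 [ 0.11553648 -0.64108154 -0.29158751]
```

View pics/c7.png

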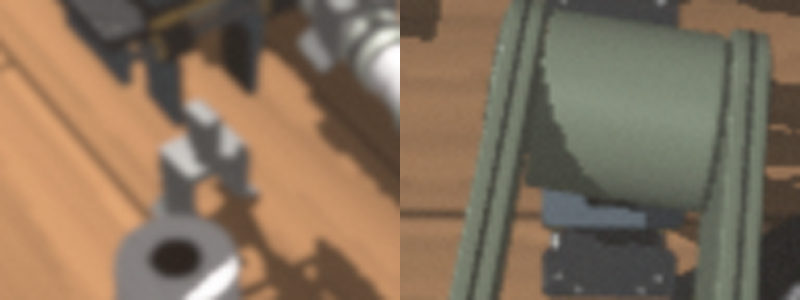

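The rib stands between the open fingers; descend and grip.

>>> {"method": "step_arm", "body": {"plan": [0, 0, 2, 0, 0, 0, 0, 0, 1.5, 0, 0, 0, 0, 0, 0.7, 0, 0, 0, 0, 0, 0, 0, 0, 0]}}

```text
time_s: 14.85
ee_pos: [446.2, -50.7, 77.2]
ee_rot: [-179.9, -0.0, 90.1]
force: [0.5, 0.2, -0.8]
gripper_width: 49.8
gripper_force: 0.0
```

>>> {"method": "step_arm", "body": {"plan": [0, 0, 0, 0, 0, 0, 0, 0, 0, 0, 0, 0, 0, 0, 0, 0, 0, 0, 0, 0, 0, 0, 0, 0, 0, 0, 0, 0, 0, 0], "hand": 0, "newtons": 40}}

```text
time_s: 15.27
ee_pos: [446.6, -51.0, 78.1]
ee_rot: [179.9, 0.0, 90.1]
force: [0.5, -0.6, -0.5]
gripper_width: 19.4
gripper_force: 0.0
```

>>> {"method": "step_arm", "body": {"plan": [0, 0, 0, 0, 0, 0, 0, 0, 0, 0, 0, 0, 0, 0, 0, 0, 0, 0, 0, 0, 0, 0, 0, 0, 0, 0, 0, 0, 0, 0]}}

```text
time_s: 15.68
ee_pos: [446.5, -51.0, 77.8]
ee_rot: [180.0, -0.0, 90.1]
force: [-1.1, -0.2, 3.3]
gripper_width: 13.7
gripper_force: 40.0
```

>>> {"method": "step_arm", "body": {"plan": [0, 0, -1.5, 0, 0, 0, 0, 0, -3, 0, 0, 0, 0, 0, -3, 0, 0, 0, 0, 0, -3, 0, 0, 0, 0, 0, -2, 0, 0, 0]}}

```text
time_s: 16.1
ee_pos: [446.7, -51.0, 204.8]
ee_rot: [179.9, 0.0, 90.1]
force: [0.8, -0.0, -0.4]
gripper_width: 13.6
gripper_force: 40.0
```

```bash
python3 -c "
from h import *
plan(591,-95.5,195,83.1,6)"
```

```text
[-0.74, 2.4, 0.16, 0.0, 0.0, 0.02, -0.69, 2.42, 0.16, 0.0, 0.0, 0.02, -0.65, 2.43, 0.16, 0.0, 0.0, 0.02, -0.6, 2.44, 0.16, 0.0, 0.0, 0.02, -0.55, 2.46, 0.16, 0.0, 0.0, 0.02]
[-0.5, 2.47, 0.16, 0.0, 0.0, 0.02]
```

>>> {"method": "step_arm", "body": {"plan": [-0.74, 2.4, 0.16, 0, 0, 0.02, -0.69, 2.42, 0.16, 0, 0, 0.02, -0.65, 2.43, 0.16, 0, 0, 0.02, -0.6, 2.44, 0.16, 0, 0, 0.02, -0.55, 2.46, 0.16, 0, 0, 0.02]}}

```text
time_s: 16.52
ee_pos: [567.0, -88.3, 193.8]
ee_rot: [-179.9, -0.0, 84.3]
force: [0.9, -0.3, -0.6]
gripper_width: 14.1
gripper_force: 40.0
```

>>> {"method": "step_arm", "body": {"plan": [-0.5, 2.47, 0.2, 0, 0, 0.02, 0, 0, 1, 0, 0, 0, 0, 0, 1, 0, 0, 0, 0, 0, 0, 0, 0, 0, 0, 0, 0, 0, 0, 0]}}

```text
time_s: 16.93
ee_pos: [588.8, -95.0, 171.3]
ee_rot: [-179.8, -0.0, 83.2]
force: [0.5, 1.1, -2.0]
gripper_width: 14.0
gripper_force: 40.0
```

>>> {"method": "step_arm", "body": {"plan": [0, 0, 0, 0, 0, 0]}}

```text
time_s: 17.02
ee_pos: [589.7, -95.1, 172.7]
ee_rot: [-180.0, -0.0, 83.2]
force: [-0.4, -0.5, -0.9]
gripper_width: 14.1
gripper_force: 40.0
```

>>> {"method": "step_arm", "body": {"plan": [0, 0, 1, 0, 0, 0, 0, 0, 0.7, 0, 0, 0, 0, 0, 0.4, 0, 0, 0, 0, 0, 0.4, 0, 0, 0, 0, 0, 0.4, 0, 0, 0]}}

```text
time_s: 17.43
ee_pos: [591.4, -95.5, 146.6]
ee_rot: [179.8, 0.0, 83.2]
force: [-4.1, 0.5, 16.9]
gripper_width: 13.9
gripper_force: 40.0
```

>>> {"method": "step_arm", "body": {"plan": [0, 0, 0.4, 0, 0, 0, 0, 0, 0.4, 0, 0, 0, 0, 0, 0.4, 0, 0, 0, 0, 0, 0.3, 0, 0, 0, 0, 0, 0, 0, 0, 0]}}

```text
time_s: 17.85
ee_pos: [590.3, -95.3, 127.6]
ee_rot: [-180.0, -0.0, 83.2]
force: [1.6, 0.7, -2.9]
gripper_width: 13.6
gripper_force: 40.0
```

>>> {"method": "step_arm", "body": {"plan": [0, 0, 0.2, 0, 0, 0, 0, 0, 0.1, 0, 0, 0, 0, 0, 0, 0, 0, 0]}}

```text
time_s: 18.1
ee_pos: [590.5, -95.3, 127.4]
ee_rot: [180.0, -0.0, 83.2]
force: [-3.9, 0.7, 10.8]
gripper_width: 13.6
gripper_force: 40.0
```

>>> {"method": "step_arm", "body": {"plan": [0, 0, 0, 0, 0, 0, 0, 0, 0, 0, 0, 0, 0, 0, 0, 0, 0, 0, 0, 0, -1, 0, 0, 0, 0, 0, -3, 0, 0, 0], "hand": 9}}

```text
time_s: 18.52
ee_pos: [587.7, -94.9, 161.8]
ee_rot: [-179.4, -0.0, 83.2]
force: [1.2, 0.9, 0.3]
gripper_width: 44.3
gripper_force: 0.0
```

>>> {"method": "step_arm", "body": {"plan": [0, 0, -4, 0, 0, 0, 0, 0, -2.5, 0, 0, 0, -2, -2.5, 0, 0, 0, 0, -4, -2.5, 0, 0, 0, 0, -4, 0, 0, 0, 0, 0]}}

```text
time_s: 18.93
ee_pos: [529.2, -183.3, 231.9]
ee_rot: [-179.9, -0.0, 83.4]
force: [0.7, -0.1, -0.0]
gripper_width: 77.5
gripper_force: 0.0
```

```bash
sed -i 's/hstack(\[crop(s,proj(s,P)),crop(t,proj(t,P))\])/hstack([crop(s,proj(s,P)),crop(t,proj(t,P))])/' g.py
cat > i.py <<'E'
from h import *
st=sensors.state();print(st["ee_pos"],st["ee_rot"])
s=viewer.grab_frame("side");t=viewer.grab_frame("top")
def mark(f,P0,pts,w=48,h=36):
    x,y=proj(f,P0).astype(int); k=400/(2*w); im=cv2.resize(np.ascontiguousarray(f["img"][y-h:y+h,x-w:x+w,::-1]),(400,300),interpolation=cv2.INTER_CUBIC)
    for P in pts: cv2.circle(im,tuple(((proj(f,P)-[x-w,y-h]+.5)*k).astype(int)),2,(0,0,255),-1)
    return im
m=R.from_euler('z',2.0,degrees=True).as_matrix(); L=lambda q:m@np.array(q,float)+[487.6,-343.2,0]
fp=[L(q) for q in [(45,-40,12),(-45,-40,12),(62,31,12),(62,-55,12),(-62,-55,12),(-62,31,12),(0,0,112)]]
A=[595,-60,100]; B=[487,-343,50]
cv2.imwrite("pics/c8.png",np.vstack([np.hstack([mark(s,A,[]),mark(t,A,[])]),np.hstack([mark(s,B,fp),mark(t,B,fp)])]))
for f in(s,t): print([(round(r['score'],2),atz(f,r['location'],0).round(0)[:2]) for r in viewer.pinpoint('filter',f)[:5]])
E
python3 i.py
```

```text
[ 529.16539018 -183.29245768  231.89744703] [-1.79894256e+02 -4.06503926e-02  8.33631346e+01]
[(0.94, array([ 341., -198.])), (0.82, array([ 471., -500.])), (0.59, array([ 487., -337.]))]
[(0.8, array([ 461., -504.])), (0.75, array([ 494., -347.]))]
```

View pics/c8.png

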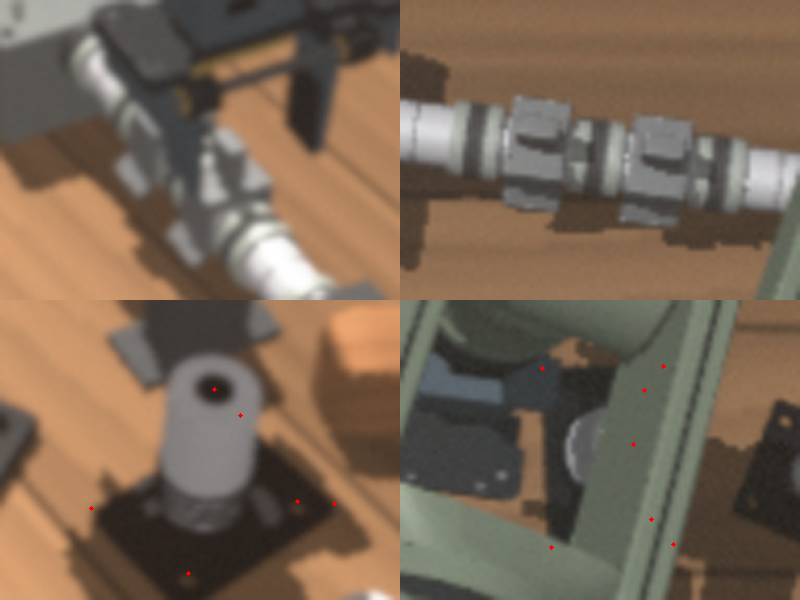

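Both clips sit in grooves 2 and 3; the filter stands where fitted. Going for the filter.

```bash
python3 -c "
from h import *
plan(487.6,-343.2,200,92,5)"
```

```text
[-3.25, -0.51, 0.62, 0.0, 0.0, -0.031, -3.23, -0.61, 0.62, 0.0, 0.0, -0.031, -3.21, -0.71, 0.62, 0.0, 0.0, -0.031, -3.18, -0.81, 0.62, 0.0, 0.0, -0.031, -3.16, -0.91, 0.62, 0.0, 0.0, -0.031]
```

>>> {"method": "step_arm", "body": {"plan": [-3.25, -0.51, 0.62, 0, 0, -0.031, -3.23, -0.61, 0.62, 0, 0, -0.031, -3.21, -0.71, 0.62, 0, 0, -0.031, -3.18, -0.81, 0.62, 0, 0, -0.031, -3.16, -0.91, 0.62, 0, 0, -0.031], "hand": 9.1}}

```text
time_s: 19.55
ee_pos: [488.4, -342.6, 199.3]
ee_rot: [180.0, -0.0, 92.3]
force: [0.6, 0.4, 0.6]
gripper_width: 90.8
gripper_force: 0.0
```

>>> {"method": "step_arm", "body": {"plan": [0, 0, 0, 0, 0, 0, 0, 0, 0, 0, 0, 0]}}

```text
time_s: 19.72
ee_pos: [488.0, -342.7, 198.8]
ee_rot: [-180.0, -0.1, 92.0]
force: [-0.1, 1.1, 0.6]
gripper_width: 91.0
gripper_force: 0.0
```

```bash
python3 g.py c9.png "[487,-343,100]"
```

```text
[ 488.0196575  -342.66760177  198.82987806] [-1.79959266e+02 -9.77819152e-02  9.19638856e+01] 91.02923061888347 [-0.10497905  1.09812177  0.57387777]
```

View pics/c9.png

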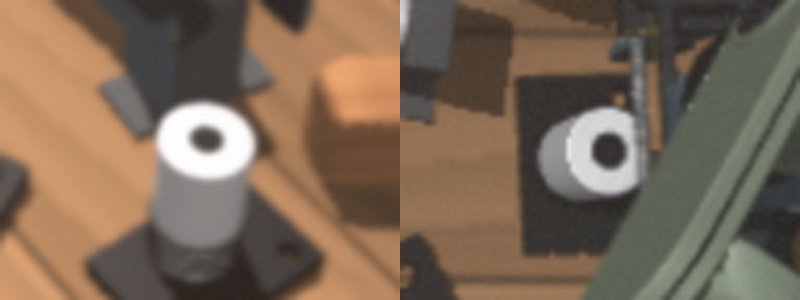

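>>> {"method": "step_arm", "body": {"plan": [0, 0, 3.5, 0, 0, 0, 0, 0, 3.5, 0, 0, 0, 0, 0, 2.5, 0, 0, 0, 0, 0, 1.8, 0, 0, 0, 0, 0, 0, 0, 0, 0]}}

```text
time_s: 20.23
ee_pos: [486.6, -339.2, 83.0]
ee_rot: [-179.7, -0.3, 92.2]
force: [0.1, 0.8, -0.6]
gripper_width: 91.4
gripper_force: 0.0
```

>>> {"method": "step_arm", "body": {"plan": [0, 0, 0, 0, 0, 0, 0, 0, 0, 0, 0, 0, 0, 0, 0, 0, 0, 0, 0, 0, 0, 0, 0, 0, 0, 0, 0, 0, 0, 0], "hand": 5, "newtons": 35}}

```text
time_s: 20.65
ee_pos: [488.4, -342.9, 87.8]
ee_rot: [179.9, 0.1, 92.1]
force: [0.0, 1.0, -0.5]
gripper_width: 60.3
gripper_force: 0.0
```

>>> {"method": "step_arm", "body": {"plan": [0, 0, 0, 0, 0, 0, 0, 0, 0, 0, 0, 0, 0, 0, 0, 0, 0, 0, 0, 0, 0, 0, 0, 0]}}

```text
time_s: 20.98
ee_pos: [487.5, -342.8, 87.5]
ee_rot: [-180.0, 0.0, 92.1]
force: [-2.4, 1.6, 6.4]
gripper_width: 55.3
gripper_force: 35.0
```

>>> {"method": "step_arm", "body": {"plan": [0, 0, -2, 0, 0, 0, 0, 0, -4, 0, 0, 0, 0, 0, -4, 0, 0, 0, 0, 0, -4, 0, 0, 0, 0, 0, -2, 0, 0, 0]}}

```text
time_s: 21.4
ee_pos: [489.0, -343.4, 250.9]
ee_rot: [179.7, 0.2, 92.0]
force: [0.3, -2.2, -3.8]
gripper_width: 55.6
gripper_force: 35.0
```

```bash
cat > j.py <<'E'
from h import *
st=sensors.state();print(st["ee_pos"],st["ee_rot"],st["gripper_width"],st["force"])
s=viewer.grab_frame("side");t=viewer.grab_frame("top")
def mark(f,x,y,w=32,h=32):
    k=400/(2*w); return cv2.resize(np.ascontiguousarray(f["img"][y-h:y+h,x-w:x+w,::-1]),(400,400),interpolation=cv2.INTER_CUBIC)
cv2.imwrite("pics/d1.png",np.hstack([mark(t,250,153),mark(s,306,170)]))
plan(540,-150,250,87,7)
E
python3 j.py
```

```text
[ 489.00902764 -343.44284936  250.86656487] [179.69709381   0.20064572  92.04497396] 55.64612190299735 [ 0.29668113 -2.15292849 -3.80734449]
[2.74, 0.82, 0.0, 0.0, 0.0, 0.013, 2.75, 0.79, 0.0, 0.0, 0.0, 0.013, 2.76, 0.75, 0.0, 0.0, 0.0, 0.013, 2.77, 0.72, 0.0, 0.0, 0.0, 0.013, 2.78, 0.68, 0.0, 0.0, 0.0, 0.013]
[2.79, 0.65, 0.0, 0.0, 0.0, 0.013, 2.8, 0.61, 0.0, 0.0, 0.0, 0.013]
```

View pics/d1.png

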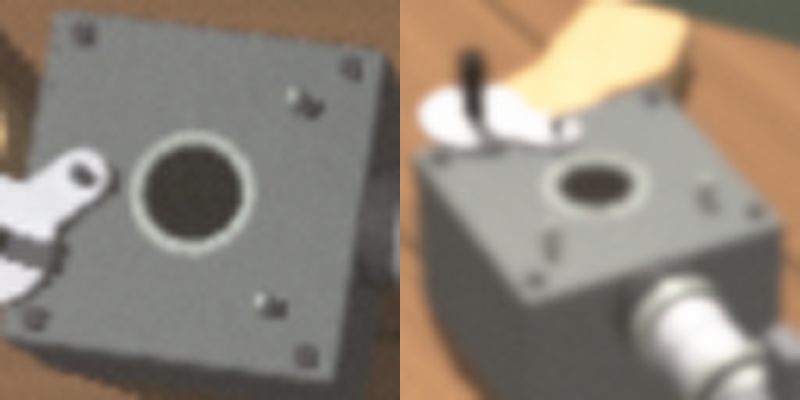

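```bash
cat > k.py <<'E'
from h import *
s=viewer.grab_frame("side");t=viewer.grab_frame("top")
k=6.25; T=lambda a,b,z:atz(t,(218+a/k-.5,121+b/k-.5),z).round(1); S=lambda a,b,z:atz(s,(274+a/k-.5,138+b/k-.5),z).round(1)
print("ring",T(193,192,100),S(196,184.5,100)); 
a=np.array([T(x,y,101) for x,y in((84,35),(351,69),(307,357),(36,319))]);b=np.array([S(x,y,101) for x,y in((250,97),(357,211),(136,280),(40,155))])
for c in(a,b):
  print(c.tolist(),c.mean(0),[np.degrees(np.arctan2(v[1],v[0])).round(2) for v in (c[0]-c[3],c[1]-c[2])],[np.degrees(np.arctan2(-v[0],v[1])).round(2) for v in (c[0]-c[1],c[3]-c[2])])
p=np.array([T(295,95,116),T(264,300,116)]);print("pegs",p.tolist(),np.linalg.norm(p[0]-p[1]),p.mean(0),np.degrees(np.arctan2(*(p[0]-p[1])[[1,0]])))
p=np.array([S(310,188,114),S(149,237,114)]);print("pegs",p.tolist(),np.linalg.norm(p[0]-p[1]),p.mean(0),np.degrees(np.arctan2(*(p[0]-p[1])[[1,0]])))
E
python3 k.py
```

```text
ring [627.7 188.1 100. ] [626.4 189.5 100. ]
[[697.2, 238.9, 101.0], [682.9, 121.0, 101.0], [555.9, 135.8, 101.0], [570.9, 253.9, 101.0]] [626.725 187.4   101.   ] [np.float64(-6.77), np.float64(-6.65)] [np.float64(-6.92), np.float64(-7.24)]
[[695.2, 240.5, 101.0], [682.7, 121.6, 101.0], [555.1, 136.1, 101.0], [570.9, 257.5, 101.0]] [625.975 188.925 101.   ] [np.float64(-7.79), np.float64(-6.48)] [np.float64(-6.0), np.float64(-7.42)]
pegs [[667.2, 142.7, 116.0], [577.8, 152.7, 116.0]] 89.95754554232799 [622.5 147.7 116. ] -6.382393392719453
pegs [[663.5, 137.5, 114.0], [571.0, 148.3, 114.0]] 93.12835228865589 [617.25 142.9  114.  ] -6.659517460981202
```

>>> {"method": "step_arm", "body": {"plan": [2.74, 0.82, 0, 0, 0, 0.013, 2.75, 0.79, 0, 0, 0, 0.013, 2.76, 0.75, 0, 0, 0, 0.013, 2.77, 0.72, 0, 0, 0, 0.013, 2.78, 0.68, 0, 0, 0, 0.013]}}

```text
time_s: 22.02
ee_pos: [522.6, -202.3, 242.5]
ee_rot: [-179.6, -0.2, 88.3]
force: [0.8, -0.2, -4.6]
gripper_width: 55.2
gripper_force: 35.0
```

>>> {"method": "step_arm", "body": {"plan": [2.79, 0.65, 0, 0, 0, 0.013, 2.8, 0.61, 0, 0, 0, 0.013]}}

```text
time_s: 22.18
ee_pos: [537.1, -147.0, 242.6]
ee_rot: [-179.6, -0.1, 86.8]
force: [0.5, -0.3, -4.7]
gripper_width: 55.1
gripper_force: 35.0
```

```bash
python3 -c "
from h import *
plan(626,188.3,245,83.2,10)"
```

```text
[3.4, 0.7, -0.02, 0.0, 0.0, 0.006, 3.4, 0.68, -0.02, 0.0, 0.0, 0.006, 3.41, 0.66, -0.02, 0.0, 0.0, 0.006, 3.41, 0.64, -0.02, 0.0, 0.0, 0.006, 3.41, 0.62, -0.02, 0.0, 0.0, 0.006]
[3.42, 0.59, -0.02, 0.0, 0.0, 0.006, 3.42, 0.57, -0.02, 0.0, 0.0, 0.006, 3.42, 0.55, -0.02, 0.0, 0.0, 0.006, 3.43, 0.53, -0.02, 0.0, 0.0, 0.006, 3.43, 0.51, -0.02, 0.0, 0.0, 0.006]
```

>>> {"method": "step_arm", "body": {"plan": [0, 0, -1.5, 0, 0, 0, 3.4, 0.7, 0, 0, 0, 0.006, 3.4, 0.68, 0, 0, 0, 0.006, 3.41, 0.66, 0, 0, 0, 0.006, 3.41, 0.64, 0, 0, 0, 0.006]}}

```text
time_s: 22.6
ee_pos: [572.6, -13.1, 257.6]
ee_rot: [-179.6, -0.0, 85.4]
force: [1.5, -0.8, -4.5]
gripper_width: 55.4
gripper_force: 35.0
```

>>> {"method": "step_arm", "body": {"plan": [3.41, 0.62, 0, 0, 0, 0.006, 3.42, 0.59, 0, 0, 0, 0.006, 3.42, 0.57, 0, 0, 0, 0.006, 3.42, 0.55, 0, 0, 0, 0.006, 3.0, 0.53, 0, 0, 0, 0.006]}}

```text
time_s: 23.02
ee_pos: [616.3, 150.9, 257.1]
ee_rot: [-179.6, 0.1, 83.8]
force: [1.2, -0.4, -4.9]
gripper_width: 55.6
gripper_force: 35.0
```

>>> {"method": "step_arm", "body": {"plan": [1.5, 0.3, 0, 0, 0, 0.006, 0, 0, 0, 0, 0, 0, 0, 0, 0, 0, 0, 0, 0, 0, 0, 0, 0, 0]}}

```text
time_s: 23.35
ee_pos: [621.2, 162.5, 258.8]
ee_rot: [-179.7, 0.1, 83.4]
force: [-0.4, -0.2, -5.8]
gripper_width: 55.7
gripper_force: 35.0
```

```bash
python3 -c "
from h import *
plan(626,188.3,222,83.2,2)"
```

```text
[1.31, 0.09, 1.84, 0.0, 0.0, 0.002, 1.31, 0.09, 1.84, 0.0, 0.0, 0.002]
```

>>> {"method": "step_arm", "body": {"plan": [1.31, 0.1, 1.8, 0, 0, 0.002, 1.31, 0.1, 1.8, 0, 0, 0.002, 0, 0, 0, 0, 0, 0, 0, 0, 0, 0, 0, 0, 0, 0, 0, 0, 0, 0]}}

```text
time_s: 23.77
ee_pos: [627.4, 187.8, 225.8]
ee_rot: [180.0, 0.0, 83.1]
force: [0.2, -0.2, -5.1]
gripper_width: 55.8
gripper_force: 35.0
```

```bash
cat > l.py <<'E'
from h import *
st=sensors.state();print(st["ee_pos"],st["ee_rot"],st["gripper_width"],st["force"])
s=viewer.grab_frame("side");t=viewer.grab_frame("top")
def mark(f,P0,w=36,h=36):
    x,y=proj(f,P0).astype(int); print(x-w,y-h); return cv2.resize(np.ascontiguousarray(f["img"][y-h:y+h,x-w:x+w,::-1]),(400,400),interpolation=cv2.INTER_CUBIC)
B=[626,188,130]
cv2.imwrite("pics/d2.png",np.hstack([mark(t,B),mark(s,B)]))
E
python3 l.py
```

```text
[627.36943322 187.82948307 225.78209366] [1.79995075e+02 4.31129028e-02 8.31264047e+01] 55.77070334488585 [ 0.23463348 -0.23939747 -5.11297629]
210 113
268 123
```

View pics/d2.png

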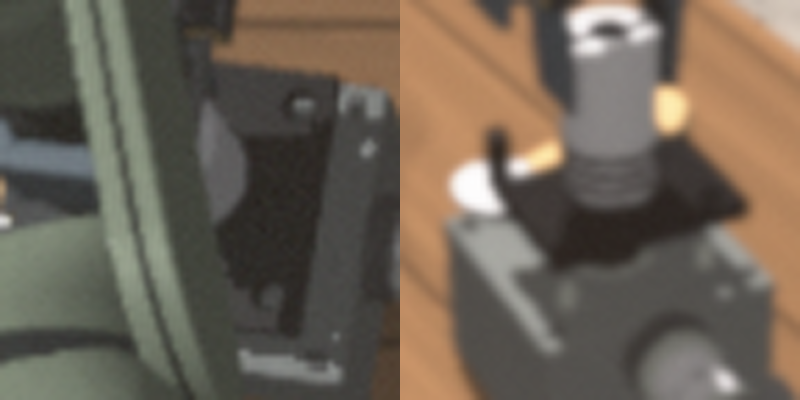

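The flange hangs square over the block, with holes near the pegs. Descend slowly.

>>> {"method": "step_arm", "body": {"plan": [0, -0.08, 1, 0, 0, 0, 0, 0, 1, 0, 0, 0, 0, 0, 0, 0, 0, 0, 0, 0, 0, 0, 0, 0]}}

```text
time_s: 24.2
ee_pos: [625.8, 188.9, 204.3]
ee_rot: [-179.9, 0.1, 83.2]
force: [-0.5, 0.0, -5.1]
gripper_width: 55.2
gripper_force: 35.0
```

>>> {"method": "step_arm", "body": {"plan": [0, 0, 0.3, 0, 0, 0, 0, 0, 0.3, 0, 0, 0, 0, 0, 0, 0, 0, 0]}}

```text
time_s: 24.45
ee_pos: [626.3, 189.2, 199.0]
ee_rot: [-180.0, 0.0, 83.2]
force: [-0.2, -0.7, -5.3]
gripper_width: 55.6
gripper_force: 35.0
```

>>> {"method": "step_arm", "body": {"plan": [0, 0, 0.3, 0, 0, 0, 0, 0, 0.2, 0, 0, 0, 0, 0, 0, 0, 0, 0]}}

```text
time_s: 24.7
ee_pos: [626.3, 189.2, 194.0]
ee_rot: [-179.9, 0.0, 83.2]
force: [-0.4, -0.5, -5.2]
gripper_width: 56.1
gripper_force: 35.0
```

>>> {"method": "step_arm", "body": {"plan": [0, 0, 0.3, 0, 0, 0, 0, 0, 0.2, 0, 0, 0, 0, 0, 0, 0, 0, 0]}}

```text
time_s: 24.95
ee_pos: [626.2, 189.2, 189.0]
ee_rot: [-179.9, 0.0, 83.2]
force: [-0.5, -0.8, -5.0]
gripper_width: 55.5
gripper_force: 35.0
```

>>> {"method": "step_arm", "body": {"plan": [0, 0, 0.2, 0, 0, 0, 0, 0, 0.1, 0, 0, 0, 0, 0, 0, 0, 0, 0]}}

```text
time_s: 25.2
ee_pos: [626.7, 189.2, 187.8]
ee_rot: [179.9, -0.0, 83.2]
force: [-1.6, -1.1, 2.8]
gripper_width: 55.4
gripper_force: 35.0
```

>>> {"method": "step_arm", "body": {"plan": [0, 0, 0.1, 0, 0, 0, 0, 0, 0, 0, 0, 0]}}

```text
time_s: 25.37
ee_pos: [626.7, 189.1, 187.7]
ee_rot: [179.9, -0.0, 83.2]
force: [-2.4, -2.5, 5.9]
gripper_width: 55.5
gripper_force: 35.0
```

>>> {"method": "step_arm", "body": {"plan": [0, 0, 0, 0, 0, 0, 0, 0, 0, 0, 0, 0, 0, 0, 0, 0, 0, 0, 0, 0, 0, 0, 0, 0, 0, 0, -1, 0, 0, 0], "hand": 9}}

```text
time_s: 25.78
ee_pos: [625.5, 189.0, 193.6]
ee_rot: [-179.8, 0.1, 83.2]
force: [0.6, 0.4, -0.3]
gripper_width: 85.9
gripper_force: 0.0
```

>>> {"method": "step_arm", "body": {"plan": [0, 0, -3, 0, 0, 0, 0, 0, -4, 0, 0, 0, 0, 0, -2, 0, 0, 0, 0, 0, 0, 0, 0, 0]}}

```text
time_s: 26.12
ee_pos: [628.9, 190.0, 292.7]
ee_rot: [179.3, -0.3, 83.2]
force: [0.7, 0.0, 0.4]
gripper_width: 90.4
gripper_force: 0.0
```

```bash
python3 -c "
from h import *
plan(358,345,230,83.2,9)"
```

```text
[1.35, -3.19, 0.7, 0.0, 0.0, -0.0, 1.35, -3.19, 0.7, 0.0, 0.0, -0.0, 1.35, -3.19, 0.7, 0.0, 0.0, -0.0, 1.35, -3.19, 0.7, 0.0, 0.0, -0.0, 1.35, -3.19, 0.7, 0.0, 0.0, -0.0]
[1.35, -3.19, 0.7, 0.0, 0.0, -0.0, 1.35, -3.19, 0.7, 0.0, 0.0, -0.0, 1.35, -3.19, 0.7, 0.0, 0.0, -0.0, 1.35, -3.19, 0.7, 0.0, 0.0, -0.0]
```

>>> {"method": "step_arm", "body": {"plan": [1.35, -3.19, 0.7, 0, 0, 0, 1.35, -3.19, 0.7, 0, 0, 0, 1.35, -3.19, 0.7, 0, 0, 0, 1.35, -3.19, 0.7, 0, 0, 0, 1.35, -3.19, 0.7, 0, 0, 0], "hand": 0}}

```text
time_s: 26.53
ee_pos: [474.5, 275.6, 250.0]
ee_rot: [-180.0, 0.0, 83.1]
force: [0.6, 0.9, 0.3]
gripper_width: 59.4
gripper_force: 0.0
```

>>> {"method": "step_arm", "body": {"plan": [1.35, -3.19, 0.7, 0, 0, 0, 1.35, -3.19, 0.7, 0, 0, 0, 1.35, -3.19, 0.7, 0, 0, 0, 1.35, -3.19, 0.7, 0, 0, 0, 0, 0, 0, 0, 0, 0]}}

```text
time_s: 26.95
ee_pos: [350.4, 345.1, 221.1]
ee_rot: [-179.7, 0.1, 83.4]
force: [-0.7, -1.0, -0.5]
gripper_width: 26.1
gripper_force: 0.0
```

```bash
cat > m.py <<'E'
from h import *
st=sensors.state();print(st["ee_pos"],st["ee_rot"],st["gripper_width"])
s=viewer.grab_frame("side");t=viewer.grab_frame("top")
def crop(f,P,w=48,h=36,z=.0,pts=[]):
    x,y=proj(f,P).astype(int); im=np.ascontiguousarray(f["img"][y-h:y+h,x-w:x+w,::-1]); k=400/(2*w)
    im=cv2.resize(im,(400,300),interpolation=cv2.INTER_CUBIC)
    for Q in pts: cv2.circle(im,tuple(((proj(f,Q)-[x-w,y-h]+.5)*k).astype(int)),1,(0,0,255),-1)
    return im
m=R.from_euler('z',-6.8,degrees=True).as_matrix(); L=lambda q:m@np.array(q,float)+[626.3,188.3,100]
fp=[L(q) for q in [(62,31,12),(62,-55,12),(-62,-55,12),(-62,31,12),(0,0,112)]]
cv2.imwrite("pics/d3.png",np.vstack([np.hstack([crop(s,[626,188,140],pts=fp),crop(t,[626,188,140],pts=fp)]),np.hstack([crop(s,[437,329,60]),crop(t,[540,20,60],110,82)])]))
for f in(s,t): print([(round(r['score'],2),np.round(r['location'],0),atz(f,r['location'],1.6).round(0)[:2]) for r in viewer.pinpoint('clip1',f)[:6]],[(round(r['score'],2),atz(f,r['location'],101).round(0)[:2]) for r in viewer.pinpoint('switch_tip',f)[:6]])
E
python3 m.py
```

```text
[350.40033733 345.13924919 221.14838868] [-1.79701792e+02  1.04841176e-01  8.34458851e+01] 26.115240169468393
[(0.89, array([352., 231.]), array([634., -63.])), (0.72, array([303., 162.]), array([711., 334.])), (0.61, array([337., 213.]), array([649.,  33.]))] [(0.67, array([394., 327.]))]
[(0.95, array([351., 166.]), array([608., -97.])), (0.58, array([326., 165.]), array([610., -24.])), (0.46, array([382., 171.]), array([ 595., -186.]))] [(0.56, array([404., 330.])), (0.39, array([623., 248.]))]
```

View pics/d3.png

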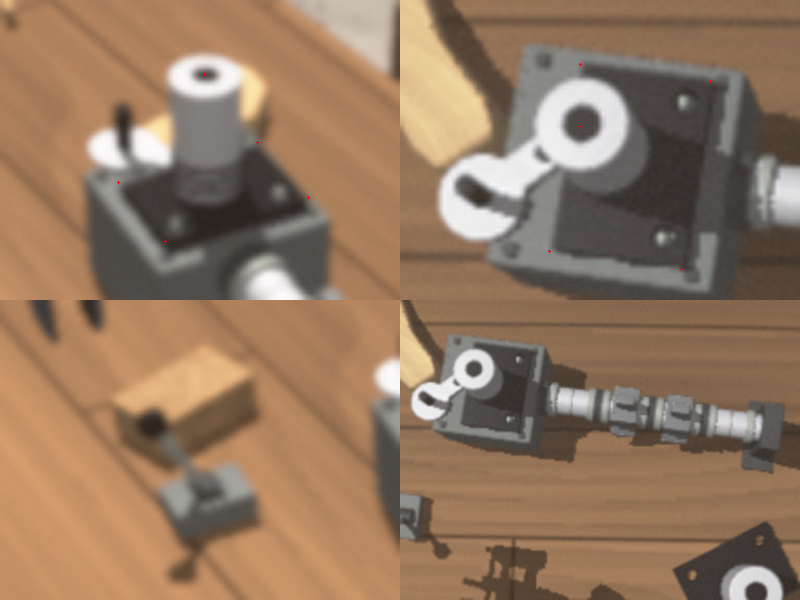

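Filter lies flat with both pegs through its holes, both clips are on grooves 2 and 3, cover clear. Now the switch.

>>> {"method": "step_arm", "body": {"plan": [0, 0, 0, 0, 0, 0, 0, 0, 3.5, 0, 0, 0, 0, 0, 3.5, 0, 0, 0, 0, 0, 3, 0, 0, 0, 0, 0, 2, 0, 0, 0]}}

```text
time_s: 27.67
ee_pos: [355.6, 342.5, 100.0]
ee_rot: [-179.9, 0.1, 83.1]
force: [-0.5, 0.1, -0.3]
gripper_width: 0.3
gripper_force: 0.0
```

>>> {"method": "step_arm", "body": {"plan": [0, 0, 0, 0, 0, 0, 0, 0, 0, 0, 0, 0]}}

```text
time_s: 27.83
ee_pos: [356.3, 343.5, 102.2]
ee_rot: [-179.9, 0.1, 83.1]
force: [0.2, -0.2, 0.5]
gripper_width: 0.4
gripper_force: 0.0
```

```bash
python3 -c "
from h import *
plan(451,327,104,83.2,10)"
```

```text
[-0.05, 0.96, -0.02, 0.0, 0.0, -0.0, -0.05, 0.96, -0.02, 0.0, 0.0, -0.0, -0.05, 0.96, -0.02, 0.0, 0.0, -0.0, -0.05, 0.96, -0.02, 0.0, 0.0, -0.0, -0.05, 0.96, -0.02, 0.0, 0.0, -0.0]
[-0.05, 0.96, -0.02, 0.0, 0.0, -0.0, -0.05, 0.96, -0.02, 0.0, 0.0, -0.0, -0.05, 0.96, -0.02, 0.0, 0.0, -0.0, -0.05, 0.96, -0.02, 0.0, 0.0, -0.0, -0.05, 0.96, -0.02, 0.0, 0.0, -0.0]
```

>>> {"method": "step_arm", "body": {"plan": [-0.05, 0.96, 0, 0, 0, 0, -0.05, 0.96, 0, 0, 0, 0, -0.05, 0.96, 0, 0, 0, 0, -0.05, 0.96, 0, 0, 0, 0, -0.05, 0.96, 0, 0, 0, 0]}}

```text
time_s: 28.25
ee_pos: [404.9, 335.9, 103.5]
ee_rot: [179.9, -0.1, 83.2]
force: [-1.3, -0.5, 1.5]
gripper_width: 0.0
gripper_force: 0.6
```

>>> {"method": "step_arm", "body": {"plan": [-0.05, 0.96, 0, 0, 0, 0, -0.05, 0.96, 0, 0, 0, 0, -0.05, 0.96, 0, 0, 0, 0, -0.05, 0.96, 0, 0, 0, 0, -0.05, 0.9, 0, 0, 0, 0]}}

```text
time_s: 28.67
ee_pos: [450.9, 327.3, 102.3]
ee_rot: [-180.0, 0.0, 83.2]
force: [-0.3, -0.4, -0.5]
gripper_width: 0.5
gripper_force: 0.4
```

>>> {"method": "step_arm", "body": {"plan": [0, 0, 0, 0, 0, 0, 0, 0, 0, 0, 0, 0]}}

```text
time_s: 28.83
ee_pos: [450.6, 327.5, 102.4]
ee_rot: [180.0, 0.0, 83.1]
force: [-0.5, 0.3, 0.1]
gripper_width: 0.4
gripper_force: 0.0
```

```bash
cat > n.py <<'E'
from h import *
st=sensors.state();print(st["ee_pos"],st["force"])
for c in("side","top"):
    f=viewer.grab_frame(c); print(c,[(round(r['score'],2),np.round(r['location'],1),atz(f,r['location'],101).round(0)[:2]) for r in viewer.pinpoint('switch_tip',f)[:6]],proj(f,[480,322,101]).round(1))
E
python3 n.py
```

```text
[450.56186741 327.48006789 102.36873436] [-0.53456495  0.33361677  0.12495841]
side [(0.64, array([245.3, 161.8]), array([476., 325.])), (0.43, array([306. , 167.3]), array([628., 185.])), (0.28, array([328.6, 221.3]), array([537., -73.]))] [246.7 161.8]
top [] [196.7 204.7]
```

>>> {"method": "step_arm", "body": {"plan": [0, -1.5, 0, 0, 0, 0, 0, -1, -3, 0, 0, 0, 0, 0, -4, 0, 0, 0, 0, 0, -4, 0, 0, 0, 0, -4, -2, 0, 0, 0]}}

```text
time_s: 29.45
ee_pos: [393.6, 337.0, 236.3]
ee_rot: [179.4, -0.4, 83.0]
force: [0.9, 1.6, 0.4]
gripper_width: 0.4
gripper_force: 0.0
```

>>> {"method": "step_arm", "body": {"plan": [0, -4, 0, 0, 0, 0, 0, -3, 0, 0, 0, 0, 0, 0, 0, 0, 0, 0, 0, 0, 0, 0, 0, 0]}}

```text
time_s: 29.78
ee_pos: [317.3, 343.5, 231.8]
ee_rot: [179.9, -0.1, 83.3]
force: [0.2, 0.1, -0.3]
gripper_width: 0.0
gripper_force: 0.0
```

```bash
cat >> n.py <<'E'
    print([(n,round(r['score'],2),atz(f,r['location'],z).round(0)[:2]) for n,z in(("clip1",52),("filter",100),("cover_knob",144)) for r in viewer.pinpoint(n,f)[:4]])
E
python3 n.py
```

```text
[317.3488818  343.50596684 231.79509349] [ 0.18953766  0.14315191 -0.28286402]
side [(0.41, array([245.3, 159.9]), array([481., 335.]))] [246.7 161.8]
[('clip1', 0.91, array([618.,  -7.])), ('clip1', 0.8, array([590., -97.])), ('clip1', 0.18, array([611.,   5.])), ('filter', 0.98, array([ 288., -264.])), ('filter', 0.93, array([ 423., -540.])), ('filter', 0.61, array([631., 195.])), ('cover_knob', 0.57, array([603., 280.])), ('cover_knob', 0.47, array([611., 177.]))]
top [(0.57, array([195.8, 203.2]), array([484., 325.]))] [196.7 204.7]
[('clip1', 0.64, array([594., -89.])), ('clip1', 0.55, array([599., -24.])), ('filter', 0.88, array([632., 178.])), ('filter', 0.87, array([ 341., -187.])), ('filter', 0.77, array([ 463., -462.])), ('filter', 0.47, array([690., 324.])), ('cover_knob', 0.93, array([610., 286.]))]
```

```bash
python3 -c "
from workcell import env
print(env.job_done())"
```

```text
the job is handed in; nothing more can be done
None
```

I handed the job in with the cover swung to about 2.4 rad, the filter flat on both pegs, both clips present (only two were on the bench) snapped on joints 2 and 3, and the switch flipped last to about 1.0 rad; no verdict came back.

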